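# Sort chain rollers from link plates on a tilting board

### The arm

A 6-joint arm with a two-finger parallel gripper is mounted at the origin on the work surface. World frame = base frame: x ahead of the robot, y to its left, z up, the work surface at z = 0. Lengths are in mm, angles in degrees, forces in N, time in s.
With the tool pointing down it reaches from about 350 to 850 mm from the base axis. Payload 8.1 kg.
Tool frame: the origin (TCP) lies midway between the tips of the shut fingers; the grasp point (between the pads) lies 19 mm behind it (r.pinch_z is the distance from the TCP to the grasp point, in mm); z points along the fingers, y is the line along which they close (so a half turn about z gives the same grasp; the last joint's range is limited). The gripper opens to 85 mm and grips with 20 to 120 N. Pads are 22 mm wide; open, the fingers measure 114 mm over their backs; the gripper's body (76 mm by 85 mm) begins 54 mm behind the grasp point. The pads swing forward as they close: fully open they stand 13 mm farther back than shut.
Start: joints at [58.705, 7.471, 85.268, -0, 87.261, -4.893], TCP at [266.779, 537.433, 202.492] pointing down, gripper open.
Joint ranges: [-169.43, 169.43], [-51.17, 129.36], [1.28, 143.12], [-76.62, 256.62], [0, 156.53], [-152.29, 152.29]. Speed limits (degrees/s): [136.94, 136.94, 159.86, 180, 180, 180].

### API

Orientations are given as [roll, pitch, yaw] about the fixed x, y, z axes, in that order (R = Rz(yaw) Ry(pitch) Rx(roll)).
In Python, from bench import sensors, optics, job, r gives the robot as it stands.
- The arm moves only by the tool play_rows, never from a script. Its argument "motion" is a list that holds one entry, the list of rows, each a list of 6 numbers: the shift along the tool's x, y, z in cm, then the turn, a rotation vector about the tool's x, y, z in degrees. In form: [[[x, y, z, ax, ay, az], ...]]. A call has 1 to 5 rows; each row is the pose to reach, as a shift and turn from the pose commanded when the call began, along the tool's axes at that moment; what a row does not reach only later rows make up. A row lasts 1/10 s, in which the tool goes at most 50 mm and 8.59 degrees, less where a joint would pass 70% of its speed; a pose out of reach is approached as far as the arm can. A call with a gripper value outside its range is refused whole. "jaw" is the opening, from 0 (shut) to 1 (fully open), set as the call begins (left out, the last holds). The fingers move at their own pace and stop on an object; "squeeze" is the grip in N (left out, the last holds). Time passes only in rows, so rows that repeat a pose let the fingers close. It gives the time, the measured TCP pose, the force, the opening and the grip force at its end, in the units of the state.
- sensors.sense(): the state, without advancing time (a new reading comes with each control period).
- optics.snapshot(name): name is "scene" or "top" or "wrist"; returns a dict with "pixels" (400x640x3 uint8, red, green, blue), "mtx" (3x3 intrinsics, pixels), "k1" (the pictures are not rectified: a ray, as slopes to the right and down, at radius r is drawn at 1 + k1 r^2 times it, then the intrinsics apply), "R" (3x3) and "t" (3): a world point X has camera coordinates R X + t; the wrist camera has in their place "T_tool_cam" (4x4, takes a point from camera to tool coordinates, whose origin is the TCP and whose axes are the flange's). Camera axes: x right, y down, z forward; pixel columns grow to the right and rows downward; lengths in mm; the calibration is good to about 2 mm. A picture is of the moment at which its call begins: read the wrist's pose just before it. There is no depth.
- job.hand_in(): hands the job in; it is judged then, once.
The state is a dict: "time": time; "joint_pos": joint angles; "qd": joint speeds; "joint_efforts": joint torques, N m; "tool_pos": TCP position; "tcp_rot": TCP orientation; "ft_force": force on the tool from outside, world axes, zero at the start; "wrist_torque": the same for the moment, N m; "finger_gap": finger opening in mm; "grip_force": force on a finger pad.
Only numpy, scipy, OpenCV 4.12 (cv2) and the standard library are available. Lean on these libraries where they do the work, as an engineer would, in place of code of your own. Each camera call takes 0.05 s, during which the arm holds its last target. There are 200 camera calls.

### The job

A mixed batch of steel chain rollers and flat link plates lies on the tilting sorting board: stand the empty tray under the board's open lip, lift the board by its handle until all the rollers have rolled off into the tray while the plates stay on the board, and let it down level again. Then put every plate into the grey box and close its lid fully, and set the tray with all the rollers down inside the white taped rectangle. Leave the other things on the bench alone.

Things in the scene. Friction and masses are not known exactly. Their poses are not given: they have to be found in the camera images.
- stand: Grey stand of the sorting board, fixed. Origin on the bench under the board's middle; x across the board (along its hinge), y uphill from the lip to the handle. Hinge axis at y -85, z 85 mm, between two uprights (x +-85 to 93, y -95 to -70, 98 high); bench free beyond y -95. Level board: y -135 (lip) to +135, face at z 95. Rails 12 mm above the face: inner sides at x +-70 and at y +128; lip open.
- board (a joint): Tilt of the brown sorting board (155 x 270 x 8 mm), rad: 0 level at rest (start), up to 0.6; grows as the handle is lifted and the lip drops. Damped hinge: let go, it sinks back to level in about a second; 4 to 6 N at the handle lifts it. Rollers start to roll at about 0.15 to 0.25 rad; plates start to slide only above about 0.45.
- board_lip (a point): Middle of the board's open lip edge, on its upper face: 50 mm lip-side of the hinge axis and 10 mm above it. The lip's underside is 87 mm above the bench when level and drops 17 mm at 0.35 rad.
- board_handle (a point): Centre of the round steel handle bar (12 mm thick, 110 long, along the stand's x), 45 mm beyond the board's end; 265 mm uphill of the hinge axis and 12 mm above it, 97 mm above the bench when level. Pinch it from above between its end arms (x +-55); it turns between the fingers as the board tilts.
- tray: Loose light-grey open tray for the rollers, 180 (x) x 125 (y) x 48 mm high, walls and floor 8 mm, about 0.22 kg. Origin: centre of its underside. Carry it by pinching a long wall at its middle from above (wall centre y +-58.5). To catch rollers it stands on the bench, long side along the lip, lip over its inside about 40 mm from its middle line, near wall under the board.
- bay: The outgoing bay: a rectangle of flat white tape on the bench, 220 x 165 mm inside the 10 mm lines; origin at its centre, x along its long side.
- box: Fixed grey steel box for the plates, 140 x 140 x 60 mm, walls and floor 4 mm; origin at the centre of its underside, z up. Its lid is hinged along the upper edge at +x.
- lid (a joint): Lid of the box, rad: 0 closed, starts standing open at 1.55 to 1.85. Stiff hinge: stays where it is left, takes about 2 N at the free edge to move. Hinge along the box's y at x +70, z 60 mm; the lid is a 140 x 140 mm plate 6 mm thick.
- lid_handle (a point): Point 35 mm above the lid's outer face, in a black knob (28 mm wide, 43 high) in the middle of the width, 30 mm from the free edge.
- roller0: Chain roller: short steel cylinder 22 mm diameter, 24 mm long, 50 g, with a dark bore shown on its ends, lying on its side. Origin at its centre, x along its axis (across the board at the start). May be absent.
- roller1: Chain roller: short steel cylinder 22 mm diameter, 24 mm long, 50 g, with a dark bore shown on its ends, lying on its side. Origin at its centre, x along its axis (across the board at the start). May be absent.
- roller2: Chain roller: short steel cylinder 22 mm diameter, 24 mm long, 50 g, with a dark bore shown on its ends, lying on its side. Origin at its centre, x along its axis (across the board at the start). May be absent.
- roller3: Chain roller: short steel cylinder 22 mm diameter, 24 mm long, 50 g, with a dark bore shown on its ends, lying on its side. Origin at its centre, x along its axis (across the board at the start). May be absent.
- roller4: Chain roller: short steel cylinder 22 mm diameter, 24 mm long, 50 g, with a dark bore shown on its ends, lying on its side. Origin at its centre, x along its axis (across the board at the start). May be absent.
- roller5: Chain roller: short steel cylinder 22 mm diameter, 24 mm long, 50 g, with a dark bore shown on its ends, lying on its side. Origin at its centre, x along its axis (across the board at the start). May be absent.
- plate0: Chain link plate: flat steel piece with round ends, 50 (x) x 22 (y) x 8 (z) mm, 50 g. Origin at its centre. Starts flat on the uphill half of the board, its length roughly across it. May be absent.
- plate1: Chain link plate: flat steel piece with round ends, 50 (x) x 22 (y) x 8 (z) mm, 50 g. Origin at its centre. Starts flat on the uphill half of the board, its length roughly across it. May be absent.
- plate2: Chain link plate: flat steel piece with round ends, 50 (x) x 22 (y) x 8 (z) mm, 50 g. Origin at its centre. Starts flat on the uphill half of the board, its length roughly across it. May be absent.
- plate3: Chain link plate: flat steel piece with round ends, 50 (x) x 22 (y) x 8 (z) mm, 50 g. Origin at its centre. Starts flat on the uphill half of the board, its length roughly across it. May be absent.
- caliper: Digital caliper lying on the bench, 210 mm long. Not part of the job: leave it alone.
- marker: Black marker pen lying on the bench, 16 mm thick, 136 long. Not part of the job: leave it alone.
- taperoll: Roll of clear tape lying flat, 90 mm across, 20 high. Not part of the job: leave it alone.
- wrench: Wrench lying on the bench, 160 mm long. Not part of the job: leave it alone.
- oiler: White oil bottle standing on the bench, 52 mm across, 130 high. Not part of the job: leave it alone.

How it is judged:
By the outcome, as a careful person would: the job done as asked, in the order asked, and still so for the second after the job is handed in, with the robot touching nothing.
Of roller0, roller1, roller2, roller3, roller4, roller5 only 3 to 6 are there at a start; the rules pass over those that are not, and their reading is None.
Of plate0, plate1, plate2, plate3 only 2 to 4 are there at a start; the rules pass over those that are not, and their reading is None.
At some moment in a run one of plate0, plate1, plate2, plate3 may be knocked a few centimetres aside while the robot is not near it.
Once in a run the grip may slacken for a moment while it holds something.
It also fails if it takes over 210 s, if anything falls off the work surface, if the arm or the gripper's body presses on something with over 40 N, if the wrist force passes 120 N, or if a joint passes its speed limit or range.

## Working session

There is one attempt and no reset: what is moved stays moved. The work goes in short steps, Python scripts to look and compute and a tool call to move; the robot and the scene stay as the last step left them, time stands still between calls to the robot, and variables do not carry over. Pictures are saved under pics/ and viewed, at most 14 in all, crops included, and the job is handed in when it is done.

Besides the shell and the picture viewer there is one more tool, called after ">>>" as name(argument=value, ...), one argument or row to a line, values as JSON. play_rows: Moves the arm, as the interface text tells. Its arguments: {"type":"object","properties":{"motion":{"type":"array","items":{"type":"array","items":{"type":"array","items":{"type":"number"}}}},"jaw":{"type":"number"},"squeeze":{"type":"number"}},"required":["motion"]}

```bash
ls; mkdir -p pics; python3 - <<'E'
from bench import sensors, optics, job, r
import cv2
for n in ("scene","top"):
    s=optics.snapshot(n); cv2.imwrite(f"pics/{n}0.png",s["pixels"][:,:,::-1]); print(n,s["mtx"],s["k1"],s["R"],s["t"])
st=sensors.sense();print(st); print(r.pinch_z)
E
```

```text
pics
scene [[368.51489381   0.         319.43780625]
 [  0.         368.51489381 195.61077668]
 [  0.           0.           1.        ]] -0.05481260625405907 [[-0.85987706  0.5103348  -0.01303184]
 [ 0.4161375   0.6859179  -0.59694742]
 [-0.29570427 -0.51872443 -0.80217452]] [ 509.82498425 -156.24362912 1248.06058273]
top [[443.64983216   0.         315.15713358]
 [  0.         443.64983216 198.86934249]
 [  0.           0.           1.        ]] 0.034066965022606255 [[ 0.02571769 -0.99921178  0.03023946]
 [-0.99786485 -0.02747618 -0.05925196]
 [ 0.06003612 -0.02865107 -0.99778494]] [ -71.76731329  550.82279587 1346.71952125]
{'time': 0.1, 'joint_pos': array([ 5.87048033e+01,  7.50901075e+00,  8.53250749e+01, -1.32144285e-03,
        8.72616745e+01, -4.89255450e+00]), 'qd': array([-0.01421172, -0.07765902, -0.0920622 ,  0.03107801, -0.11660982,
        0.01834774]), 'joint_efforts': array([-1.13523015e-05, -5.70945883e+01, -5.01944268e+01, -1.51456325e-04,
        7.90970604e-03, -5.19604703e-05]), 'tool_pos': array([266.49947719, 536.94624   , 201.54832393]), 'tcp_rot': array([-1.79904476e+02, -6.85211249e-03,  1.53597416e+02]), 'ft_force': array([ 0.99567835,  0.5531074 , -0.24853133]), 'wrist_torque': array([-0.03303684, -0.00964714, -0.02038013]), 'grip_force': 0.0, 'finger_gap': 85.48955320889057}
18.700000000000003
```

View pics/top0.png

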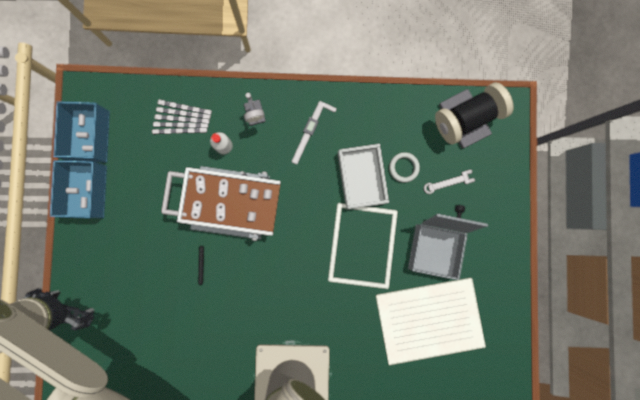

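View pics/scene0.png

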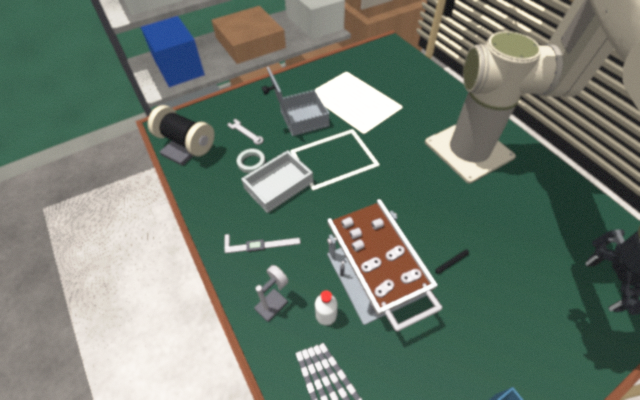

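The top view shows the board at about (230,202) with its handle at the left, around (172,195), and its lip at the right. The tray is at (363,176), the bay at (363,246), and the box at (438,248) with its lid open toward the top. I count 4 plates and about 4 or 5 rollers.

```bash
python3 - <<'E'
import cv2
a=cv2.imread("pics/top0.png")
cv2.imwrite("pics/c1.png",cv2.resize(a[150:250,155:290],None,fx=5.9,fy=5.9,interpolation=cv2.INTER_CUBIC))
cv2.imwrite("pics/c2.png",cv2.resize(a[135:295,320:495],None,fx=3.7,fy=3.7,interpolation=cv2.INTER_CUBIC))
E
```

```text
(no output)
```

View pics/c1.png

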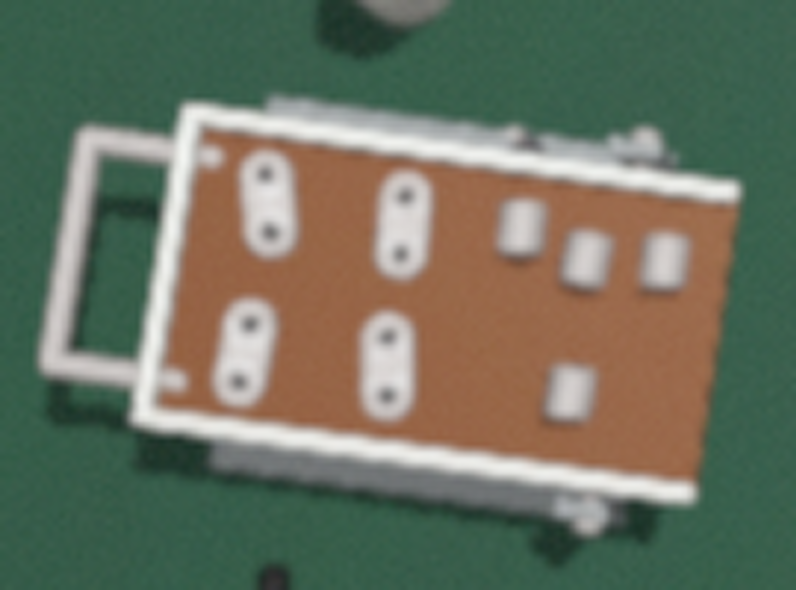

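View pics/c2.png

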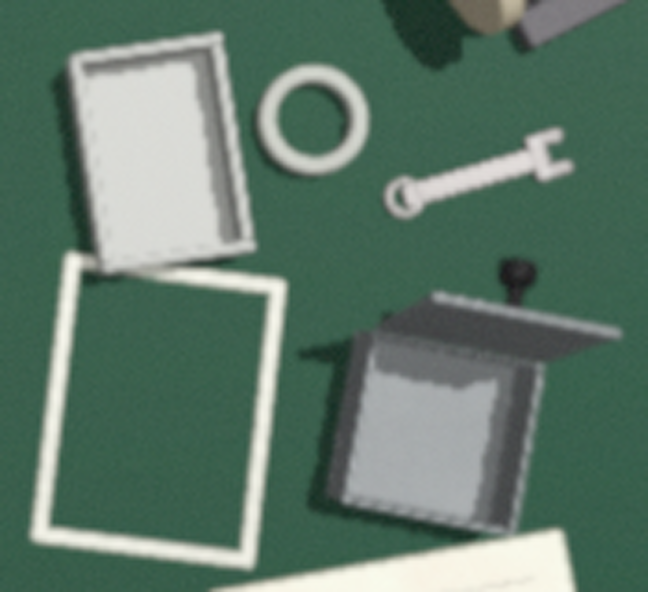

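```bash
cat > h.py <<'E'
import numpy as np, cv2
from scipy.spatial.transform import Rotation as Ro
def rays(s,uv):
    D=np.array([s["k1"],0,0,0.]); n=cv2.undistortPoints(np.array(uv,float).reshape(-1,1,2),s["mtx"],D)[:,0]
    return np.c_[n,np.ones(len(n))]
def pix2w(s,uv,z,st=None):
    d=rays(s,uv)
    if "R" in s: R=s["R"].T; c=-R@s["t"]
    else:
        T=np.array(s["T_tool_cam"]); Rt=Ro.from_euler("xyz",st["tcp_rot"],degrees=True).as_matrix()
        R=Rt@T[:3,:3]; c=Rt@T[:3,3]+st["tool_pos"]
    d=d@R.T; z=np.broadcast_to(z,len(d)); return c+d*((z-c[2])/d[:,2])[:,None]
def w2tool(st,p):  # world point -> cm shift in tool axes
    Rt=Ro.from_euler("xyz",st["tcp_rot"],degrees=True).as_matrix()
    return Rt.T@(np.array(p)-st["tool_pos"])/10
def frame(o,yaw):
    c,s=np.cos(np.radians(yaw)),np.sin(np.radians(yaw)); R=np.array([[c,-s],[s,c]])
    return (lambda p:np.r_[R@np.array(p[:2])+o[:2],p[2:]]),(lambda w:R.T@(np.array(w)[:2]-o[:2]))
E
python3 - <<'E'
from bench import sensors, optics
from h import *
np.set_printoptions(precision=1,suppress=True)
s=optics.snapshot("top")
f=lambda P,k,o:(np.array(P)+.5)/k-.5+np.array(o)
B=lambda P:f(P,5.9,(155,150)); C=lambda P:f(P,3.7,(320,135))
def rect(n,P,z): 
    w=pix2w(s,P,z); e=np.diff(np.r_[w,w[:1]],axis=0)
    print(n,w[:,:2].tolist(),"c",w.mean(0)[:2],"len",np.linalg.norm(e,axis=1),"ang",np.degrees(np.arctan2(e[:,1],e[:,0])))
rect("board",B([(185,105),(740,185),(693,500),(135,422)]),107)
w=pix2w(s,B([(92,138),(55,365)]),103);print("handle",w)
rect("tray",C([(70,57),(221,35),(255,248),(103,273)]),48)
rect("bay",C([(67,253),(287,280),(252,568),(32,542)]),0)
rect("box",C([(362,335),(545,362),(515,532),(333,500)]),60)
print("plates",pix2w(s,B([(268,204),(404,225),(245,352),(387,366)]),103))
print("rollers",pix2w(s,B([(523,228),(588,260),(665,261),(571,393)]),110))
print("knob",pix2w(s,C([(517,272)]),180))
print("tape,wrench,caliper",pix2w(s,np.r_[C([(314,120),(405,197)]),[[296,161],[334,108],[201,250],[201,282]]],10))
E
```

```text
board [[626.8945411007132, 316.1892048993839], [595.9282123813363, 47.767689115252196], [442.5923544202801, 65.73703531915491], [473.43933880556784, 333.2947600888752]] c [534.7 190.7] len [270.2 154.4 269.3 154.4] ang [-96.6 173.3  83.4  -6.4]
handle [[610.  360.9 103. ]
 [499.8 373.5 103. ]]
tray [[700.7564461158813, -123.25679822275937], [722.6912350946603, -246.96209435587468], [548.3584733735872, -277.8657567876649], [524.6096398953104, -154.14995262380057]] c [ 624.1 -200.6] len [125.6 177.1 126.  178.8] ang [ -79.9 -169.9  100.9    9.9]
bay [[542.5896292525506, -128.31460418816621], [524.8579247537808, -314.761856771955], [283.88313968537864, -288.6632258497989], [301.05430044116343, -104.52880177778547]] c [ 413.1 -209.1] len [187.3 242.4 184.9 242.7] ang [-95.4 173.8  84.7  -5.6]
box [[479.7914643607744, -363.13290369775075], [462.03813977674076, -511.33660972668923], [325.69684341380196, -487.5700641114452], [347.33824786838386, -341.18212423734553]] c [ 403.7 -425.8] len [149.3 138.4 148.  134.3] ang [-96.8 170.1  81.6  -9.4]
plates [[580.4 275.6 103. ]
 [572.1 209.9 103. ]
 [508.5 283.6 103. ]
 [503.5 215.5 103. ]]
rollers [[571.7 151.6 110. ]
 [557.1 119.8 110. ]
 [557.6  82.7 110. ]
 [492.6 125.8 110. ]]
knob [[ 528.3 -445.5  180. ]]
tape,wrench,caliper [[ 660.  -333.4   10. ]
 [ 597.  -411.2   10. ]
 [ 669.     5.2   10. ]
 [ 839.3 -108.9   10. ]
 [ 387.8  285.6   10. ]
 [ 291.7  281.5   10. ]]
```

>>> play_rows(
  motion=[
    [[-3.84,-3.2,0,0,0,0],[-7.68,-6.4,0,0,0,0],[-11.5,-9.6,0,0,0,0],[-15.4,-12.8,0,0,0,0],[-19.2,-16,0,0,0,0]],
  ],
  jaw=0.35,
)

```text
time: 0.65
tool_pos: [367.8, 307.0, 202.2]
tcp_rot: [-180.0, 0.0, 153.6]
ft_force: [0.7, 0.7, 0.7]
finger_gap: 29.8
grip_force: 0.0
```

>>> play_rows(
  motion=[
    [[-3.84,-3.2,0,0,0,0],[-7.68,-6.4,0,0,0,0],[-11.5,-9.6,0,0,0,0],[-15.4,-12.8,0,0,0,0],[-19.2,-16,0,0,0,0]],
  ],
)

```text
time: 1.15
tool_pos: [468.7, 78.3, 202.5]
tcp_rot: [180.0, 0.0, 153.6]
ft_force: [1.4, 0.8, 0.0]
finger_gap: 30.1
grip_force: 0.0
```

>>> play_rows(
  motion=[
    [[-3.84,-3.2,0,0,0,0],[-7.68,-6.4,0,0,0,0],[-11.5,-9.6,0,0,0,0],[-15.4,-12.8,0,0,0,0],[-19.2,-16,0,0,0,0]],
  ],
)

```text
time: 1.65
tool_pos: [569.5, -150.3, 202.2]
tcp_rot: [180.0, -0.0, 153.6]
ft_force: [1.2, 0.6, 0.3]
finger_gap: 30.0
grip_force: 0.0
```

>>> play_rows(
  motion=[
    [[-3,-3,0,0,0,-8],[-6,-5,0,0,0,-16],[-9.5,-7.8,0,0,0,-24],[-9.5,-7.8,0,0,0,-32],[-9.5,-7.8,0,0,0,-36.3]],
  ],
)

```text
time: 2.15
tool_pos: [619.1, -261.8, 200.5]
tcp_rot: [179.9, -0.1, -169.9]
ft_force: [0.2, 0.6, -0.0]
finger_gap: 30.0
grip_force: 0.0
```

```bash
python3 - <<'E'
from bench import sensors, optics
from h import *
st=sensors.sense(); s=optics.snapshot("wrist"); cv2.imwrite("pics/w1.png",s["pixels"][:,:,::-1])
print(st["time"],st["tool_pos"],st["tcp_rot"],st["finger_gap"],st["joint_pos"]); print(s["T_tool_cam"],s["mtx"],s["k1"])
E
```

```text
2.15 [ 619.09508938 -261.79678628  200.49029506] [ 1.79904927e+02 -1.27080847e-01 -1.69909520e+02] 29.988856429628385 [-2.72896079e+01  1.88637847e+01  7.23477160e+01 -1.60305751e-03
  8.89472001e+01 -1.27379951e+02]
[[-7.67775513e-04 -9.59296266e-01 -2.82400574e-01  7.24263222e+01]
 [ 9.99999700e-01 -7.66497640e-04 -1.15003161e-04 -7.56848564e-01]
 [-1.06137271e-04 -2.82400578e-01  9.59296566e-01 -1.71515269e+02]
 [ 0.00000000e+00  0.00000000e+00  0.00000000e+00  1.00000000e+00]] [[298.3465652    0.         320.77663929]
 [  0.         298.3465652  199.94602539]
 [  0.           0.           1.        ]] -0.029418859831177684
```

View pics/w1.png

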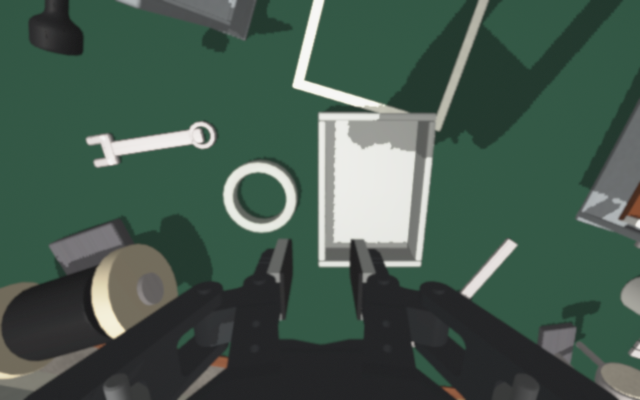

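The wrist view shows the empty tray with its rim corners near (319,114), (436,114), (421,265) and (320,265). The tape roll is to the left at (260,197), clear of the far wall.

```bash
python3 - <<'E'
from bench import sensors, optics
from h import *
np.set_printoptions(precision=1,suppress=True)
st=sensors.sense(); s=optics.snapshot("wrist")
w=pix2w(s,[(319,114),(436,114),(421.5,265),(319.5,265)],48,st); e=np.diff(np.r_[w,w[:1]],axis=0)
print(w,w.mean(0),np.linalg.norm(e,axis=1),np.degrees(np.arctan2(e[:,1],e[:,0])))
print("tape",pix2w(s,[(224,197),(297,197)],10,st))
b=pix2w(s,[(319+5,150),(319+6,230)],48,st);print("wallmid",b)
E
```

```text
[[ 549.7 -276.2   48. ]
 [ 527.4 -155.    48. ]
 [ 701.2 -122.2   48. ]
 [ 722.9 -244.5   48. ]] [ 625.3 -199.5   48. ] [123.2 176.8 124.2 176.1] [ 100.4   10.7  -79.9 -169.6]
tape [[ 670.6 -376.9   10. ]
 [ 654.2 -285.8   10. ]]
wallmid [[ 585.7 -264.2   48. ]
 [ 676.9 -246.3   48. ]]
```

>>> play_rows(
  motion=[
    [[-0.25,0.3,4,0,0,0],[-0.25,0.3,8,0,0,0],[-0.25,0.3,12,0,0,0],[-0.25,0.3,15.5,0,0,0],[-0.25,0.3,18.4,0,0,0]],
  ],
)

```text
time: 2.75
tool_pos: [620.3, -256.0, 15.9]
tcp_rot: [179.9, -0.1, -170.2]
ft_force: [0.7, -0.0, -0.1]
finger_gap: 30.4
grip_force: 0.0
```

>>> play_rows(
  motion=[
    [[0,0,0,0,0,0],[0,0,0,0,0,0],[0,0,0,0,0,0],[0,0,0,0,0,0],[0,0,0,0,0,0]],
  ],
  jaw=0,
  squeeze=90,
)

```text
time: 3.25
tool_pos: [622.7, -257.6, 20.5]
tcp_rot: [-179.9, 0.1, -170.1]
ft_force: [-0.4, -0.5, -1.0]
finger_gap: 3.1
grip_force: 88.6
```

>>> play_rows(
  motion=[
    [[0,0,-0.5,0,0,0],[0,0,-1,0,0,0],[0,0,-1.5,0,0,0],[0,0,-2,0,0,0],[0,0,-2.5,0,0,0]],
  ],
)

```text
time: 3.75
tool_pos: [621.5, -257.1, 44.1]
tcp_rot: [-180.0, 0.0, -170.1]
ft_force: [1.2, 0.2, -2.3]
finger_gap: 2.8
grip_force: 89.2
```

>>> play_rows(
  motion=[
    [[0.5,1.5,0,0,0,1],[1.6,4.3,0,0,0,4],[2.8,7.4,0,0,0,7],[4,10.6,0,0,0,10],[5.2,13.8,0,0,0,13]],
  ],
)

```text
time: 4.25
tool_pos: [545.8, -129.1, 43.8]
tcp_rot: [-180.0, 0.0, 176.8]
ft_force: [-0.2, 0.8, -3.5]
finger_gap: 3.0
grip_force: 89.3
```

```bash
python3 - <<'E'
from bench import sensors
from h import *
st=sensors.sense(); print(st["tool_pos"],st["tcp_rot"],st["finger_gap"],w2tool(st,[493.5,-39.5,45]))
E
```

```text
[ 545.80723712 -129.06093539   43.77654513] [-1.79999957e+02  1.53558434e-02  1.76752950e+02] 3.0211530540507274 [ 5.72957872  8.64543984 -0.12388754]
```

>>> play_rows(
  motion=[
    [[1.2,1.8,0,0,0,1],[2.5,3.8,0,0,0,2],[3.8,5.8,0,0,0,3],[5,7.6,0,0,0,4],[5.6,8.5,0,0,0,4]],
  ],
)

```text
time: 4.75
tool_pos: [494.3, -40.8, 43.7]
tcp_rot: [180.0, -0.0, 172.9]
ft_force: [0.3, -0.9, -2.1]
finger_gap: 2.7
grip_force: 89.3
```

>>> play_rows(
  motion=[
    [[0,0,0,0,0,0],[0,0,0.5,0,0,0],[0,0,1,0,0,0],[0,0,1.5,0,0,0],[0,0,2,0,0,0]],
  ],
)

```text
time: 5.25
tool_pos: [495.2, -42.7, 22.8]
tcp_rot: [-180.0, -0.0, 172.9]
ft_force: [-0.7, -1.3, -2.1]
finger_gap: 2.8
grip_force: 89.1
```

```bash
python3 - <<'E'
from bench import sensors, optics
from h import *
st=sensors.sense(); s=optics.snapshot("top"); cv2.imwrite("pics/t2.png",cv2.resize(s["pixels"][130:270,150:350,::-1],None,fx=4,fy=4,interpolation=cv2.INTER_CUBIC))
print(st["tool_pos"],st["tcp_rot"],st["ft_force"],w2tool(st,[493.5,-39.5,20]))
E
```

```text
[495.20924437 -42.66189994  22.77498505] [-1.79991294e+02 -2.62973923e-02  1.72857939e+02] [-0.74559183 -1.27324897 -2.12566595] [0.20878271 0.29252781 0.27754992]
```

View pics/t2.png

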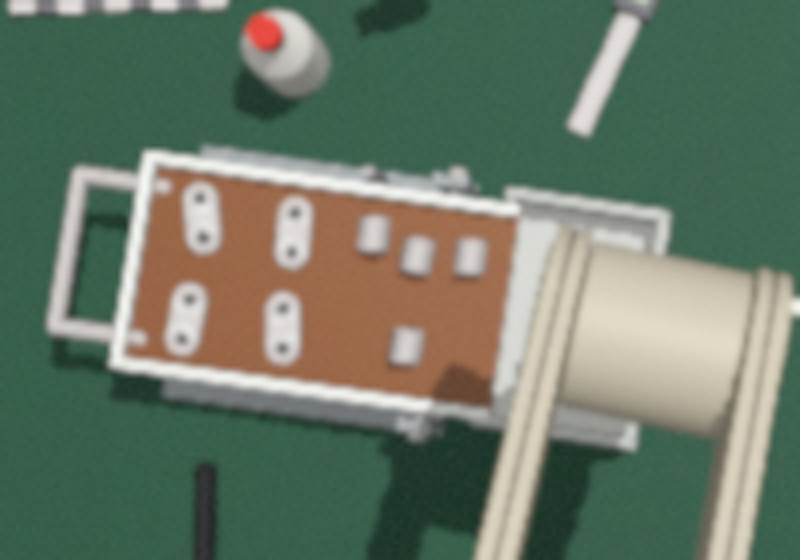

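The tray is under the lip, with its far rim corners at (668,212) and (635,447). All the rollers and plates are still on the board.

```bash
python3 - <<'E'
from bench import optics
from h import *
s=optics.snapshot("top")
w=pix2w(s,(np.array([(668,211),(635,449)])+.5)/4-.5+[150,130],51)
F,I=frame(np.array([534.7,190.7]),-6.6)
print(w,[I(x) for x in w])
E
```

```text
[[600.28856141 -59.24582409  51.        ]
 [421.64485264 -39.20518754  51.        ]] [array([  93.88195143, -240.75081218]), array([ -85.88125726, -241.37578846])]
```

>>> play_rows(
  motion=[
    [[0.2,0.15,0,0,0,0],[0.3,0.3,0,0,0,0],[0.3,0.3,0.2,0,0,0],[0.3,0.3,0.4,0,0,0],[0.3,0.3,0.4,0,0,0]],
  ],
)

```text
time: 5.85
tool_pos: [492.6, -38.7, 19.3]
tcp_rot: [180.0, 0.0, 172.9]
ft_force: [0.9, -0.2, -1.5]
finger_gap: 2.8
grip_force: 89.2
```

>>> play_rows(
  motion=[
    [[0,0,0,0,0,0],[0,0,0,0,0,0],[0,0,0,0,0,0],[0,0,-2,0,0,0],[0,0,-6,0,0,0]],
  ],
  jaw=0.4,
)

```text
time: 6.35
tool_pos: [489.5, -38.2, 76.8]
tcp_rot: [180.0, -0.4, 172.9]
ft_force: [-0.1, 0.9, -0.9]
finger_gap: 34.0
grip_force: 0.0
```

>>> play_rows(
  motion=[
    [[0,0,-4,0,0,0],[0,0,-8,0,0,0],[0,0,-12,0,0,0],[0,0,-12,0,0,0],[0,0,-12,0,0,0]],
  ],
)

```text
time: 6.85
tool_pos: [493.6, -38.9, 201.0]
tcp_rot: [-180.0, 0.2, 172.9]
ft_force: [-0.9, 0.4, 0.5]
finger_gap: 34.4
grip_force: 0.0
```

```bash
python3 - <<'E'
from bench import sensors
from h import *
st=sensors.sense(); print(st["tool_pos"],st["tcp_rot"],w2tool(st,[555.2,368.3,200]))
E
```

```text
[493.62659033 -38.91004293 201.04481514] [-179.9894801     0.18930384  172.90125206] [-1.07749841 41.16980514  0.10048306]
```

>>> play_rows(
  motion=[
    [[-0.2,4.5,0,0,0,0],[-0.4,9,0,0,0,0],[-0.6,13.5,0,0,0,0],[-0.8,18,0,0,0,0],[-0.8,22,0,0,0,0]],
  ],
)

```text
time: 7.35
tool_pos: [526.8, 180.5, 197.3]
tcp_rot: [-180.0, -0.2, 172.9]
ft_force: [0.1, -1.0, 1.0]
finger_gap: 34.3
grip_force: 0.0
```

>>> play_rows(
  motion=[
    [[0,4.5,0,0,0,0.2],[-0.1,9,0,0,0,0.2],[-0.2,13.5,0,0,0,0.2],[-0.3,17,0,0,0,0.2],[-0.3,19.2,0,0,0,0.2]],
  ],
)

```text
time: 7.85
tool_pos: [553.1, 371.0, 196.6]
tcp_rot: [-179.9, -0.2, 172.8]
ft_force: [-0.0, -0.7, -1.0]
finger_gap: 34.3
grip_force: 0.0
```

>>> play_rows(
  motion=[
    [[0,0,0,0,0,0],[0,0,4,0,0,0],[0,0,8,0,0,0],[0,0,11,0,0,0],[0,0,12.2,0,0,0]],
  ],
)

```text
time: 8.35
tool_pos: [551.1, 365.9, 71.4]
tcp_rot: [-179.7, -0.4, 172.7]
ft_force: [-1.2, 0.3, -0.6]
finger_gap: 34.4
grip_force: 0.0
```

```bash
python3 - <<'E'
from bench import sensors,optics
from h import *
st=sensors.sense(); print(st["tool_pos"],st["tcp_rot"],st["ft_force"],w2tool(st,[555.2,368.3,78]))
s=optics.snapshot("wrist"); cv2.imwrite("pics/w2.png",s["pixels"][:,:,::-1])
E
```

```text
[551.1165259  365.92320864  71.42600396] [-179.6826237    -0.4056058   172.66204226] [-1.24281511  0.29800507 -0.56079947] [-0.3699831   0.28422687 -0.66161984]
```

View pics/w2.png

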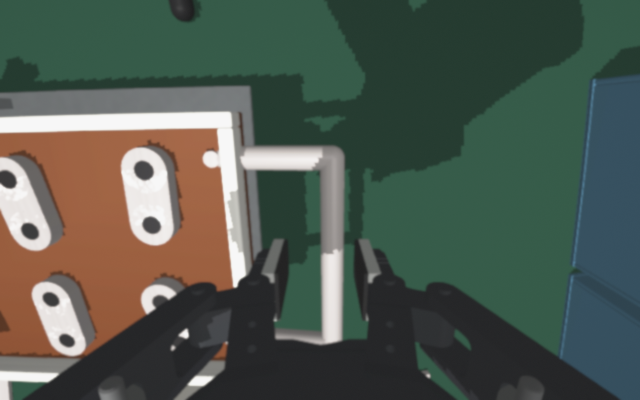

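The handle bar sits between the fingers at about x=333, well inside the opening. Next I close on it and lift along the arc.

>>> play_rows(
  motion=[
    [[0,0.3,-0.6,0,0,0],[0,0.3,-0.6,0,0,0],[0,0.3,-0.6,0,0,0],[0,0.3,-0.6,0,0,0],[0,0.3,-0.6,0,0,0]],
  ],
  jaw=0,
  squeeze=50,
)

```text
time: 8.9
tool_pos: [555.3, 372.0, 84.5]
tcp_rot: [180.0, 0.1, 172.7]
ft_force: [0.5, 0.6, -0.6]
finger_gap: -0.1
grip_force: 0.0
```

```bash
python3 - <<'E'
import numpy as np
for t in np.arange(0,.42,.05): print(round(t,2),265*np.cos(t)-12*np.sin(t)-265, 265*np.sin(t)+12*np.cos(t)-12)
E
```

```text
0.0 0.0 0.0
0.05 -0.9309310265820727 13.229482981469353
0.1 -2.521897201085096 26.395905394745775
0.15 -4.768921936632012 39.4663580407363
0.2 -7.666388841611706 52.408171594786126
0.25 -11.207055757733428 65.18899826297631
0.3 -15.382072861650471 77.77689263476228
0.35 -20.181004784910016 90.14039152986317
0.4 -25.59185669693926 102.24859263982701
```

```bash
python3 - <<'E'
from bench import sensors,optics
from h import *
st=sensors.sense(); print(st["tool_pos"],st["tcp_rot"],st["ft_force"],st["finger_gap"],st["grip_force"])
s=optics.snapshot("wrist"); a=s["pixels"][:,:,::-1]; b=cv2.resize(optics.snapshot("scene")["pixels"][180:340,300:460,::-1],(400,400)); cv2.imwrite("pics/w3.png",np.hstack([a[:,120:520],b]))
E
```

```text
[555.30792721 371.98377342  84.5238839 ] [1.79950957e+02 6.84865360e-02 1.72700976e+02] [ 0.46748626  0.5902289  -0.5570536 ] -0.1364881369418304 0.0
```

View pics/w3.png

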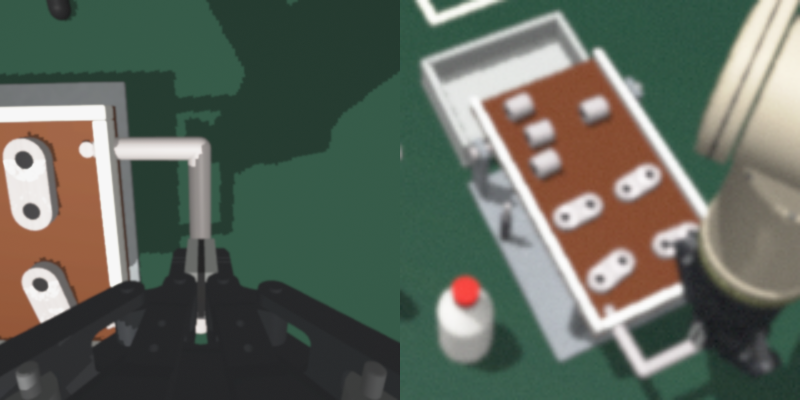

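The fingers shut with the bar apparently still below the tips: gap -0.1, no grip force. I'll reopen, go 2.5 cm lower and close again.

>>> play_rows(
  motion=[
    [[0,0,-1,0,0,0],[0,0,-1,0,0,0],[0,0,-1,0,0,0],[0,0,0.5,0,0,0],[0,0,2.2,0,0,0]],
  ],
  jaw=0.4,
)

```text
time: 9.5
tool_pos: [555.2, 371.9, 60.7]
tcp_rot: [180.0, 0.1, 172.7]
ft_force: [-0.3, 0.1, 0.5]
finger_gap: 34.1
grip_force: 0.0
```

>>> play_rows(
  motion=[
    [[0,0,0,0,0,0],[0,0,0,0,0,0],[0,0,0,0,0,0],[0,0,0,0,0,0],[0,0,0,0,0,0]],
  ],
  jaw=0,
  squeeze=50,
)

```text
time: 10.0
tool_pos: [552.7, 371.6, 60.0]
tcp_rot: [-179.9, -0.2, 172.7]
ft_force: [-5.4, 0.7, -4.7]
finger_gap: 9.9
grip_force: 48.7
```

Gripped, with the gap at 9.9 mm. Now a slow lift along the handle's arc.

>>> play_rows(
  motion=[
    [[0,-0.03,-0.7,0,0,0],[0,-0.09,-1.3,0,0,0],[0,-0.17,-2,0,0,0],[0,-0.25,-2.6,0,0,0],[0,-0.36,-3.3,0,0,0]],
  ],
)

```text
time: 10.5
tool_pos: [552.3, 367.9, 93.6]
tcp_rot: [-179.9, -0.2, 172.7]
ft_force: [-6.5, 0.8, -6.5]
finger_gap: 10.0
grip_force: 49.7
```

>>> play_rows(
  motion=[
    [[0,-0.11,-0.6,0,0,0],[0,-0.25,-1.3,0,0,0],[0,-0.41,-1.9,0,0,0],[0,-0.58,-2.6,0,0,0],[0,-0.76,-3.2,0,0,0]],
  ],
)

```text
time: 11.0
tool_pos: [551.3, 360.2, 125.8]
tcp_rot: [-179.9, -0.2, 172.7]
ft_force: [-7.6, 0.3, -6.7]
finger_gap: 9.6
grip_force: 49.0
```

```bash
python3 - <<'E'
from bench import sensors,optics
from h import *
st=sensors.sense(); print(st["tool_pos"],st["tcp_rot"],st["ft_force"],st["finger_gap"],st["grip_force"])
cv2.imwrite("pics/s4.png",cv2.resize(optics.snapshot("scene")["pixels"][170:340,300:480,::-1],None,fx=3.3,fy=3.3))
E
```

```text
[551.34339198 360.15594807 125.80406365] [-179.887338     -0.23412373  172.72681414] [-7.63455363  0.26275266 -6.71428322] 9.572158376013325 48.98991286754608
```

View pics/s4.png

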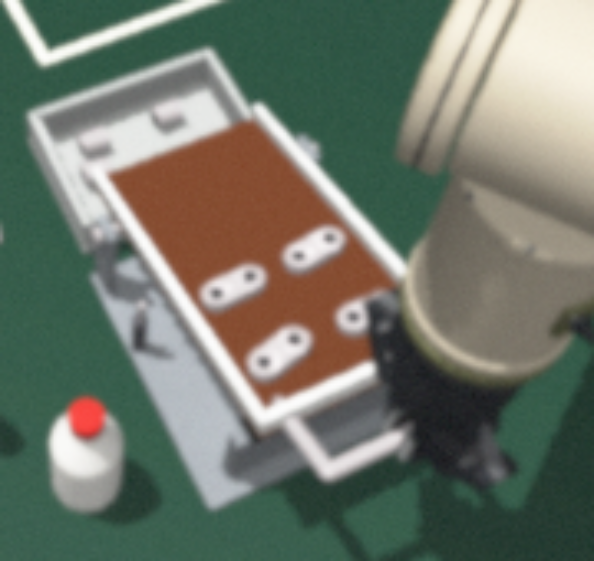

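At about 0.25 rad the board is clear of rollers: two are visible in the tray at (97,142) and (170,115), and the others are hidden under the lip. The plates have stayed put, so I lower the board.

>>> play_rows(
  motion=[
    [[0,0.15,0.6,0,0,0],[0,0.3,1.2,0,0,0],[0,0.45,1.9,0,0,0],[0,0.62,2.6,0,0,0],[0,0.76,3.2,0,0,0]],
  ],
)

```text
time: 11.55
tool_pos: [552.3, 367.8, 93.8]
tcp_rot: [-179.9, -0.2, 172.7]
ft_force: [-8.9, -0.6, -1.7]
finger_gap: 9.8
grip_force: 49.6
```

>>> play_rows(
  motion=[
    [[0,0.11,0.7,0,0,0],[0,0.2,1.4,0,0,0],[0,0.28,2.1,0,0,0],[0,0.33,2.8,0,0,0],[0,0.36,3.2,0,0,0]],
  ],
)

```text
time: 12.05
tool_pos: [552.8, 371.6, 61.6]
tcp_rot: [-179.9, -0.2, 172.7]
ft_force: [-8.9, 1.0, -2.5]
finger_gap: 9.8
grip_force: 48.9
```

>>> play_rows(
  motion=[
    [[0,0,0,0,0,0],[0,0,0,0,0,0],[0,0,0,0,0,0],[0,0,-3,0,0,0],[0,0,-7,0,0,0]],
  ],
  jaw=0.42,
)

```text
time: 12.55
tool_pos: [553.6, 370.5, 131.0]
tcp_rot: [-179.8, -0.2, 172.7]
ft_force: [0.5, -0.6, 0.3]
finger_gap: 35.8
grip_force: 0.0
```

>>> play_rows(
  motion=[
    [[-1.4,-2,-4,0,0,0],[-1.4,-6,-7,0,0,0],[-1.4,-9,-7,0,0,0],[-1.4,-9,-7,0,0,0],[-1.4,-9,-7,0,0,0]],
  ],
)

```text
time: 13.05
tool_pos: [557.9, 280.2, 203.6]
tcp_rot: [179.9, 0.1, 172.6]
ft_force: [0.0, 0.3, 0.7]
finger_gap: 35.6
grip_force: 0.0
```

```bash
python3 - <<'E'
from bench import sensors,optics
from h import *
st=sensors.sense(); print(st["tool_pos"],st["tcp_rot"],st["ft_force"],st["finger_gap"],st["grip_force"])
cv2.imwrite("pics/w5.png",optics.snapshot("wrist")["pixels"][:,:,::-1])
E
```

```text
[557.91159048 280.1806477  203.55118555] [1.79941118e+02 8.93892030e-02 1.72598869e+02] [0.03046951 0.2753563  0.74627949] 35.592210024075946 0.0
```

View pics/w5.png

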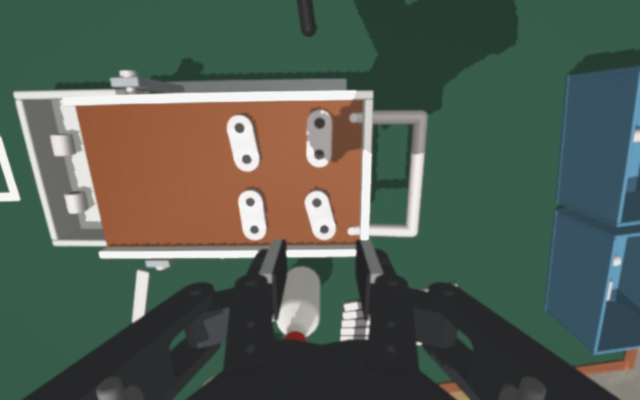

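The board is level and has only the four plates on it, at (242,143), (319,138), (252,215) and (320,215). Rollers are visible in the tray at (62,145) and (75,203). Now I locate the plates, and compare the wrist and top cameras to check the z offset.

```bash
python3 - <<'E'
from bench import sensors,optics
from h import *
np.set_printoptions(precision=1,suppress=True)
st=sensors.sense(); s=optics.snapshot("wrist")
H=[(239,128),(247,160),(320,122),(319,155),(250,201),(254,229),(316,202),(323,230)]
w=pix2w(s,H,103,st)
for i in range(0,8,2):
    d=w[i+1]-w[i]; print("wrist",(w[i]+w[i+1])[:2]/2,np.linalg.norm(d),np.degrees(np.arctan2(d[1],d[0])))
t=optics.snapshot("top"); cv2.imwrite("pics/t6.png",t["pixels"][:,:,::-1])
c=np.array([[0,0,-18.7],[0,0,0]]) # handle bar/lip compare
print("handle", pix2w(s,[(421,114),(412,233)],103,st))
E
```

```text
wrist [504.2 216.2] 29.03752727844048 2.9502647518469467
wrist [508.3 285.1] 29.12045007638293 -9.21174366301099
wrist [571.8 211.2] 28.643574468868685 -3.4131543056806155
wrist [581.1 275.7] 29.371855114770483 5.824917949901263
handle [[498.3 376.4 103. ]
 [610.2 363.6 103. ]]
```

>>> play_rows(
  motion=[
    [[-2.3,-0.15,0,0,0,-8],[-2.3,-0.15,2,0,0,-13.2],[-2.3,-0.15,6,0,0,-13.2],[-2.3,-0.15,10,0,0,-13.2],[-2.3,-0.15,10,0,0,-13.2]],
  ],
  jaw=0.4,
)

```text
time: 13.7
tool_pos: [574.7, 275.2, 94.3]
tcp_rot: [-179.8, -0.7, -174.0]
ft_force: [-1.1, -0.9, -1.5]
finger_gap: 33.7
grip_force: 0.0
```

>>> play_rows(
  motion=[
    [[0,0,0,0,0,0],[0,0,0,0,0,0],[0,0,0,0,0,0],[0,0,0,0,0,0],[0,0,0,0,0,0]],
  ],
)

```text
time: 14.2
tool_pos: [580.7, 276.6, 104.0]
tcp_rot: [180.0, 0.1, -174.1]
ft_force: [-0.1, 0.8, 0.5]
finger_gap: 34.2
grip_force: 0.0
```

```bash
python3 - <<'E'
from bench import sensors,optics
from h import *
st=sensors.sense(); print(st["tool_pos"],st["tcp_rot"],st["ft_force"],st["finger_gap"],w2tool(st,[581,275.6,80]))
s=optics.snapshot("wrist");cv2.imwrite("pics/w7.png",s["pixels"][:,:,::-1])
E
```

```text
[580.65727647 276.55857396 103.95597186] [ 1.79967684e+02  1.17465988e-01 -1.74102450e+02] [-0.11220926  0.78420636  0.53660273] 34.16092654462074 [-0.01933018 -0.10022269  2.39558571]
```

View pics/w7.png

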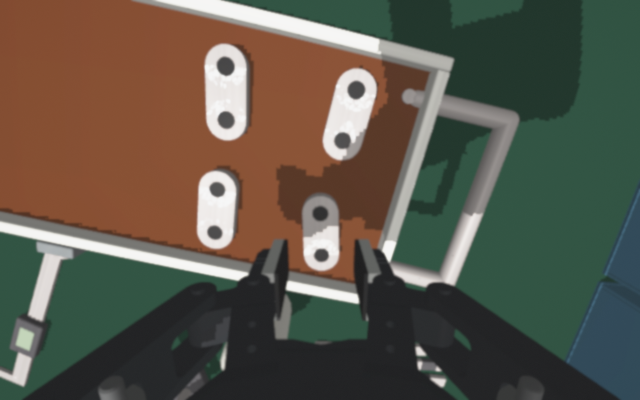

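The plate is centred between the fingers at (321,235). I descend slowly while watching the force.

>>> play_rows(
  motion=[
    [[0,-0.1,0.6,0,0,0],[0,-0.1,1.2,0,0,0],[0,-0.1,1.6,0,0,0],[0,-0.1,1.8,0,0,0],[0,-0.1,1.8,0,0,0]],
  ],
)

```text
time: 14.75
tool_pos: [579.5, 275.1, 83.7]
tcp_rot: [-180.0, -0.1, -174.1]
ft_force: [-0.8, 0.0, -0.4]
finger_gap: 34.3
grip_force: 0.0
```

>>> play_rows(
  motion=[
    [[0,0,0.2,0,0,0],[0,0,0.4,0,0,0],[0,0,0.6,0,0,0],[0,0,0.6,0,0,0]],
  ],
)

```text
time: 15.15
tool_pos: [579.8, 275.2, 78.1]
tcp_rot: [-180.0, -0.0, -174.1]
ft_force: [-0.7, -0.1, 0.3]
finger_gap: 34.4
grip_force: 0.0
```

>>> play_rows(
  motion=[
    [[0,0,0,0,0,0],[0,0,0,0,0,0],[0,0,0,0,0,0],[0,0,0,0,0,0],[0,0,0,0,0,0]],
  ],
  jaw=0,
  squeeze=50,
)

```text
time: 15.65
tool_pos: [580.1, 275.3, 78.6]
tcp_rot: [180.0, 0.0, -174.1]
ft_force: [-0.6, -0.1, -0.5]
finger_gap: -0.1
grip_force: 0.0
```

>>> play_rows(
  motion=[
    [[0,0,-0.4,0,0,0],[0,0,-0.4,0,0,0],[0,0,-0.1,0,0,0],[0,0,0.3,0,0,0],[0,0,0.5,0,0,0]],
  ],
  jaw=0.4,
)

```text
time: 16.15
tool_pos: [579.5, 275.1, 72.6]
tcp_rot: [-180.0, -0.1, -174.1]
ft_force: [-0.3, 0.7, -0.2]
finger_gap: 34.2
grip_force: 0.0
```

>>> play_rows(
  motion=[
    [[0,0,0.1,0,0,0],[0,0,0.2,0,0,0],[0,0,0.2,0,0,0]],
  ],
)

```text
time: 16.45
tool_pos: [579.9, 275.2, 71.3]
tcp_rot: [-180.0, -0.0, -174.1]
ft_force: [0.3, -0.5, 1.0]
finger_gap: 34.1
grip_force: 0.0
```

>>> play_rows(
  motion=[
    [[0,0,0,0,0,0],[0,0,0,0,0,0],[0,0,0,0,0,0],[0,0,0,0,0,0],[0,0,0,0,0,0]],
  ],
  jaw=0,
  squeeze=50,
)

```text
time: 16.95
tool_pos: [580.3, 275.3, 71.8]
tcp_rot: [180.0, 0.0, -174.1]
ft_force: [0.6, 0.3, 2.4]
finger_gap: 19.6
grip_force: 49.2
```

Plate gripped: gap 19.6, grip 49 N. I lift it and carry it to the box.

>>> play_rows(
  motion=[
    [[0,0,-1,0,0,0],[0,0,-3,0,0,0],[0,0,-6,0,0,0],[0,0,-9.5,0,0,0],[0,0,-13,0,0,0]],
  ],
  squeeze=80,
)

```text
time: 17.45
tool_pos: [579.4, 275.1, 202.8]
tcp_rot: [-180.0, -0.1, -174.1]
ft_force: [0.2, 0.7, 0.0]
finger_gap: 17.6
grip_force: 78.2
```

>>> play_rows(
  motion=[
    [[1,-2.5,0,0,0,0],[2.6,-7,0,0,0,0],[4.2,-11.3,0,0,0,0],[5.8,-15.6,0,0,0,0],[7.5,-20,0,0,0,0]],
  ],
)

```text
time: 17.95
tool_pos: [525.1, 67.2, 201.9]
tcp_rot: [-180.0, 0.0, -174.1]
ft_force: [0.8, 0.2, -0.3]
finger_gap: 17.5
grip_force: 78.3
```

>>> play_rows(
  motion=[
    [[1.6,-4.4,0,0,0,0],[3.3,-8.8,0,0,0,0],[4.9,-13.2,0,0,0,0],[6.6,-17.6,0,0,0,0],[8.2,-22,0,0,0,0]],
  ],
)

```text
time: 18.45
tool_pos: [466.1, -160.3, 202.1]
tcp_rot: [-180.0, 0.0, -174.1]
ft_force: [1.5, -0.0, -0.1]
finger_gap: 17.5
grip_force: 78.3
```

>>> play_rows(
  motion=[
    [[1.6,-4.4,0,0,0,0],[3.3,-8.8,0,0,0,3],[4.9,-13.2,0,0,0,7],[6.6,-17.6,0,0,0,11],[8.2,-22,0,0,0,14]],
  ],
)

```text
time: 18.95
tool_pos: [407.0, -387.7, 202.1]
tcp_rot: [-180.0, 0.0, 171.7]
ft_force: [1.2, -0.4, -0.2]
finger_gap: 17.6
grip_force: 78.3
```

>>> play_rows(
  motion=[
    [[0,0,0,0,0,0],[0,0,0,0,0,0],[0,0,0,0,0,0]],
  ],
)

```text
time: 19.25
tool_pos: [408.2, -385.1, 201.6]
tcp_rot: [180.0, -0.0, 171.9]
ft_force: [-0.6, -0.5, -0.1]
finger_gap: 17.5
grip_force: 78.4
```

```bash
python3 - <<'E'
from bench import sensors,optics
from h import *
st=sensors.sense(); print(st["tool_pos"],st["tcp_rot"],st["ft_force"],st["finger_gap"],w2tool(st,[392.7,-446.5,12]))
s=optics.snapshot("wrist");cv2.imwrite("pics/w8.png",s["pixels"][:,:,::-1])
E
```

```text
[ 408.19752258 -385.14863621  201.60725198] [ 1.79966233e+02 -4.43330091e-03  1.71938884e+02] [-0.55056183 -0.50641617 -0.05166082] 17.46957158406387 [ 0.67264614 -6.30300943 18.95706596]
```

View pics/w8.png

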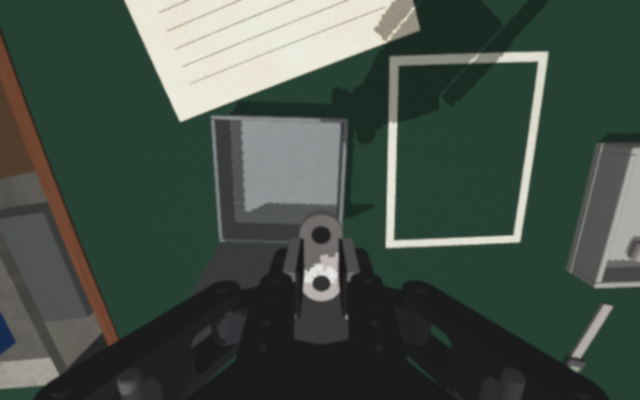

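The plate is held at (321,262). The box rim corners are near (212,117), (347,119), (344,242) and (220,241), and the bay's outer corners near (389,56), (548,52), (520,242) and (386,247).

```bash
python3 - <<'E'
from bench import sensors,optics
from h import *
np.set_printoptions(precision=1,suppress=True)
st=sensors.sense(); s=optics.snapshot("wrist")
for P,z in (([(212,117),(347,119),(344,242),(220,241)],60),([(389,57),(548,52),(520,242),(386,247)],0)):
    w=pix2w(s,P,z,st); e=np.diff(np.r_[w,w[:1]],axis=0)
    print(w[:,:2].tolist(),w.mean(0),np.linalg.norm(e,axis=1),np.degrees(np.arctan2(e[:,1],e[:,0])))
E
```

```text
[[325.51689372936073, -485.8097318061552], [347.0368686715304, -350.19106078612407], [481.48118966190304, -369.34822797389825], [460.46998289353996, -509.7315614085585]] [ 403.6 -428.8   60. ] [137.3 135.8 141.9 137.1] [ 81.   -8.1 -98.5 169.9]
[[286.80999207502197, -289.19929122314227], [305.04021433516016, -103.95975764326278], [544.2437641468853, -127.1255085750098], [524.7775737780903, -311.9722442447402]] [ 415.2 -208.1    0. ] [186.1 240.3 185.9 239.1] [ 84.4  -5.5 -96.  174.5]
```

>>> play_rows(
  motion=[
    [[0.3,-3,0,0,0,0],[0.7,-6.6,0,0,0,0],[0.7,-6.6,4,0,0,0],[0.7,-6.6,8,0,0,0],[0.7,-6.6,12,0,0,0]],
  ],
)

```text
time: 19.85
tool_pos: [392.7, -449.7, 80.8]
tcp_rot: [-180.0, 0.1, 172.0]
ft_force: [0.1, -0.8, -0.1]
finger_gap: 17.5
grip_force: 78.4
```

>>> play_rows(
  motion=[
    [[0,0,2.5,0,0,0],[0,0,4.5,0,0,0],[0,0,6,0,0,0],[0,0,6.8,0,0,0],[0,0,6.8,0,0,0]],
  ],
)

```text
time: 20.35
tool_pos: [391.8, -449.3, 12.7]
tcp_rot: [179.9, -0.1, 171.9]
ft_force: [0.1, 0.4, 0.6]
finger_gap: 17.6
grip_force: 78.4
```

>>> play_rows(
  motion=[
    [[0,0,0,0,0,0],[0,0,0,0,0,0],[0,0,0,0,0,0],[0,0,-3,0,0,0],[0,0,-8,0,0,0]],
  ],
  jaw=0.4,
)

```text
time: 20.85
tool_pos: [389.8, -447.6, 90.6]
tcp_rot: [179.7, -0.3, 171.9]
ft_force: [0.5, -0.1, -1.0]
finger_gap: 34.0
grip_force: 0.0
```

>>> play_rows(
  motion=[
    [[0,0,-4,0,0,0],[0,0,-8,0,0,0],[-0.1,4,-11,0,0,0],[-0.1,8,-11,0,0,0],[-0.2,13,-11,0,0,0]],
  ],
)

```text
time: 21.35
tool_pos: [412.8, -322.3, 206.0]
tcp_rot: [-179.8, 0.2, 171.8]
ft_force: [1.1, 0.9, 0.5]
finger_gap: 34.0
grip_force: 0.0
```

>>> play_rows(
  motion=[
    [[0,5,0,0,0,0],[0,10,0,0,0,0],[-0.2,15,0,0,0,0],[-0.3,20,0,0,0,0],[-0.4,25,0,0,0,0]],
  ],
)

```text
time: 21.85
tool_pos: [451.5, -73.2, 204.5]
tcp_rot: [-180.0, 0.1, 171.9]
ft_force: [1.0, 0.0, -0.2]
finger_gap: 34.0
grip_force: 0.0
```

>>> play_rows(
  motion=[
    [[0,5,0,0,0,0],[0,10,0,0,0,0],[-0.2,15,0,0,0,0],[-0.3,20,0,0,0,0],[-0.4,25,0,0,0,0]],
  ],
)

```text
time: 22.35
tool_pos: [490.8, 174.1, 204.6]
tcp_rot: [180.0, 0.1, 171.9]
ft_force: [0.6, 0.3, -0.1]
finger_gap: 33.9
grip_force: 0.0
```

>>> play_rows(
  motion=[
    [[0,5,0,0,0,1],[0,8,0,0,0,1],[0,8,0,0,0,1],[0,8,0,0,0,1],[0,8,0,0,0,1]],
  ],
)

```text
time: 22.85
tool_pos: [501.9, 250.4, 203.9]
tcp_rot: [-180.0, 0.0, 170.9]
ft_force: [0.5, -0.8, -0.8]
finger_gap: 34.1
grip_force: 0.0
```

```bash
cat > find.py <<'E'
# detect plates as bright blobs on the brown board in the wrist view
from bench import sensors,optics
from h import *
np.set_printoptions(precision=1,suppress=True)
def plates(save=None):
    st=sensors.sense(); s=optics.snapshot("wrist"); a=s["pixels"]; 
    if save: cv2.imwrite(save,a[:,:,::-1])
    hsv=cv2.cvtColor(a,cv2.COLOR_RGB2HSV)
    m=((hsv[...,1]<70)&(hsv[...,2]>95)).astype(np.uint8)
    n,l,q,c=cv2.connectedComponentsWithStats(m)
    for i in range(1,n):
        if 300<q[i,4]<8000:
            (x,y)=c[i]; w=pix2w(s,[(x,y)],103,st)[0]
            p=np.argwhere(l==i)[:,::-1].astype(float); W=pix2w(s,p,103,st)[:,:2]
            (cx,cy),(a_,b_),_=cv2.minAreaRect(W.astype(np.float32)); ev,V=np.linalg.eigh(np.cov(W.T)); v=V[:,1]
            ang=np.degrees(np.arctan2(v[1],v[0])); ang=(ang+90)%180-90
            I=frame(np.array([534.7,190.7]),-6.6)[1]; b=I([cx,cy])
            if abs(b[0])<75 and -140<b[1]<135: print("px",c[i],"world",np.array([cx,cy]),"size",max(a_,b_),min(a_,b_),"ang",ang,"board",b)
    return st
if __name__=="__main__":
    st=plates(); print(st["time"],st["tool_pos"],st["tcp_rot"],st["finger_gap"])
E
python3 find.py
```

```text
px [358.  191.8] world [508.3 284.3] size 51.02280044555664 23.383792877197266 ang -8.077952506309202 board [-37.  90.]
px [285.9 198.1] world [503.6 215.7] size 52.02489471435547 24.52229118347168 ang 0.7175213349064791 board [-33.8  21.3]
px [296.5 263.4] world [572.1 213.7] size 53.31181335449219 20.650394439697266 ang -8.384495122927888 board [34.5 27.1]
px [272.1 260.1] world [564.8 188.2] size 49.21928787231445 13.858531951904297 ang -24.23487713677241 board [30.2  1. ]
px [369.4 260. ] world [580.9 287.3] size 49.478355407714844 13.359345436096191 ang 5.984352868897275 board [ 34.7 101.3]
22.85 [501.9 250.4 203.9] [-180.     0.   170.9] 34.08360488607947
```

>>> play_rows(
  motion=[
    [[-0.1,2,0,0,0,0],[-0.1,3.4,1,0,0,0],[-0.1,3.4,4,0,0,0],[-0.1,3.4,7,0,0,0],[-0.1,3.4,9,0,0,0]],
  ],
)

```text
time: 23.4
tool_pos: [506.9, 283.6, 110.3]
tcp_rot: [-179.9, -0.1, 170.9]
ft_force: [-0.7, 0.6, 0.5]
finger_gap: 34.1
grip_force: 0.0
```

>>> play_rows(
  motion=[
    [[0,0,1,0,0,0],[0,0,2,0,0,0],[0,0,3,0,0,0],[0,0,3.6,0,0,0],[0,0,3.6,0,0,0]],
  ],
)

```text
time: 23.9
tool_pos: [507.8, 284.3, 76.9]
tcp_rot: [-180.0, -0.0, 170.9]
ft_force: [-0.6, 0.3, -0.5]
finger_gap: 33.9
grip_force: 0.0
```

```bash
python3 - <<'E'
from bench import sensors
from h import *
st=sensors.sense(); print(st["tool_pos"],st["tcp_rot"],st["ft_force"],w2tool(st,[508.3,284.6,71.5]))
E
```

```text
[507.82198041 284.31646744  76.86733101] [-1.79970802e+02 -3.92984683e-02  1.70894232e+02] [-0.61615562  0.29981982 -0.52717693] [-0.04308057  0.03583446  0.53668549]
```

>>> play_rows(
  motion=[
    [[0,0,0.3,0,0,0],[0,0,0.55,0,0,0],[0,0,0.55,0,0,0]],
  ],
)

```text
time: 24.2
tool_pos: [508.1, 284.6, 72.0]
tcp_rot: [180.0, 0.0, 170.9]
ft_force: [-0.1, -0.6, -0.1]
finger_gap: 34.1
grip_force: 0.0
```

>>> play_rows(
  motion=[
    [[0,0,0,0,0,0],[0,0,0,0,0,0],[0,0,0,0,0,0],[0,0,0,0,0,0],[0,0,0,0,0,0]],
  ],
  jaw=0,
  squeeze=80,
)

```text
time: 24.7
tool_pos: [508.4, 284.7, 72.6]
tcp_rot: [180.0, 0.0, 170.9]
ft_force: [-1.9, -1.3, 6.2]
finger_gap: 17.2
grip_force: 78.5
```

>>> play_rows(
  motion=[
    [[0,0,-1,0,0,0],[0,0,-3,0,0,0],[0,0,-6,0,0,0],[0,0,-9.5,0,0,0],[0,0,-13,0,0,0]],
  ],
)

```text
time: 25.2
tool_pos: [507.7, 284.4, 203.3]
tcp_rot: [-180.0, -0.0, 170.9]
ft_force: [0.6, -0.6, -0.2]
finger_gap: 17.0
grip_force: 78.1
```

>>> play_rows(
  motion=[
    [[0,-3,0,0,0,0],[0,-7,0,0,0,0],[0,-11.5,0,0,0,0],[0,-16,0,0,0,0],[0,-20.5,0,0,0,0]],
  ],
)

```text
time: 25.7
tool_pos: [475.1, 80.7, 202.4]
tcp_rot: [180.0, 0.0, 170.9]
ft_force: [0.1, -1.3, 0.1]
finger_gap: 17.0
grip_force: 78.1
```

>>> play_rows(
  motion=[
    [[0,-4.6,0,0,0,0],[0,-9.2,0,0,0,0],[0,-13.8,0,0,0,0],[0,-18.4,0,0,0,0],[0,-23,0,0,0,0]],
  ],
)

```text
time: 26.2
tool_pos: [438.7, -146.8, 202.6]
tcp_rot: [-180.0, 0.1, 170.9]
ft_force: [0.0, -0.0, -0.6]
finger_gap: 17.2
grip_force: 78.1
```

>>> play_rows(
  motion=[
    [[0,-4.6,0,0,0,0],[0,-9.2,0,0,0,0],[0,-13.8,0,0,0,0],[0,-18.4,0,0,0,0],[0,-23,0,0,0,0]],
  ],
)

```text
time: 26.7
tool_pos: [402.3, -374.0, 202.5]
tcp_rot: [-180.0, 0.0, 170.9]
ft_force: [0.9, 0.7, -1.7]
finger_gap: 17.0
grip_force: 78.1
```

>>> play_rows(
  motion=[
    [[-0.1,-3.4,0,0,0,0],[-0.1,-3.4,2,0,0,0],[-0.1,-3.4,5,0,0,0],[-0.1,-3.4,9,0,0,0],[-0.1,-3.4,13,0,0,0]],
  ],
)

```text
time: 27.2
tool_pos: [398.8, -406.4, 71.6]
tcp_rot: [-179.9, 0.1, 170.9]
ft_force: [0.4, -0.7, -1.1]
finger_gap: 17.1
grip_force: 78.2
```

>>> play_rows(
  motion=[
    [[0,0,2,0,0,0],[0,0,4,0,0,0],[0,0,5.2,0,0,0],[0,0,5.8,0,0,0],[0,0,5.8,0,0,0]],
  ],
)

```text
time: 27.7
tool_pos: [398.3, -405.6, 13.7]
tcp_rot: [180.0, -0.0, 170.9]
ft_force: [0.2, -0.2, -1.1]
finger_gap: 16.9
grip_force: 78.2
```

>>> play_rows(
  motion=[
    [[0,0,0,0,0,0],[0,0,0,0,0,0],[0,0,0,0,0,0],[0,0,-3,0,0,0],[0,0,-8,0,0,0]],
  ],
  jaw=0.4,
)

```text
time: 28.2
tool_pos: [396.4, -403.2, 91.1]
tcp_rot: [179.7, -0.3, 170.9]
ft_force: [0.9, 0.0, 0.1]
finger_gap: 33.6
grip_force: 0.0
```

>>> play_rows(
  motion=[
    [[0,0,-4,0,0,0],[0,0,-8,0,0,0],[0,3,-11,0,0,0],[0,7,-11,0,0,0],[0,12,-11,0,0,0]],
  ],
)

```text
time: 28.7
tool_pos: [418.2, -287.9, 206.4]
tcp_rot: [-179.9, 0.2, 170.8]
ft_force: [0.6, 0.7, -0.5]
finger_gap: 34.1
grip_force: 0.0
```

>>> play_rows(
  motion=[
    [[0,5,0,0,0,0],[0,10,0,0,0,0],[0,15,0,0,0,0],[-0.2,20,0,0,0,0],[-0.3,25,0,0,0,0]],
  ],
)

```text
time: 29.2
tool_pos: [460.3, -39.1, 204.9]
tcp_rot: [-180.0, 0.1, 170.9]
ft_force: [1.4, -0.6, 0.2]
finger_gap: 34.2
grip_force: 0.0
```

>>> play_rows(
  motion=[
    [[0,5,0,0,0,0],[0,10,0,0,0,0],[0,15,0,0,0,-4],[-0.1,20,0,0,0,-8],[-0.2,22.5,0,0,0,-11]],
  ],
)

```text
time: 29.7
tool_pos: [497.6, 184.7, 204.7]
tcp_rot: [179.9, 0.1, -177.8]
ft_force: [-0.6, 0.3, 0.3]
finger_gap: 34.2
grip_force: 0.0
```

>>> play_rows(
  motion=[
    [[0,0,0,0,0,0],[0,0,0,0,0,0],[0,0,0,0,0,0]],
  ],
)

```text
time: 30.0
tool_pos: [497.6, 179.8, 204.2]
tcp_rot: [-180.0, 0.0, -178.2]
ft_force: [0.5, -0.9, -0.4]
finger_gap: 34.4
grip_force: 0.0
```

```bash
python3 find.py
```

```text
px [358.6 198.1] world [503.2 215.2] size 51.6420783996582 23.83595848083496 ang 1.5699326924452919 board [-34.1  20.7]
px [346.1 263.5] world [571.9 206.7] size 53.340335845947266 18.651477813720703 ang 1.9079728257139834 board [35.1 20.2]
px [272.1 260.1] world [571.3 131. ] size 49.27058410644531 13.020315170288086 ang -12.807662417699476 board [ 43.2 -55.1]
px [369.5 260.1] world [568.2 231.5] size 49.27823257446289 12.86832046508789 ang 16.476454499902758 board [28.6 44.4]
px [215.1 278.7] world [594.7  72.1] size 52.602203369140625 17.138731002807617 ang 84.86180483090806 board [  73.3 -111. ]
30.0 [497.6 179.8 204.2] [-180.     0.  -178.2] 34.44849159148949
```

>>> play_rows(
  motion=[
    [[-0.4,2,0,0,0,0],[-0.7,3.55,1,0,0,0],[-0.7,3.55,4,0,0,0],[-0.7,3.55,7,0,0,0],[-0.7,3.55,9,0,0,0]],
  ],
)

```text
time: 30.55
tool_pos: [502.1, 215.8, 110.8]
tcp_rot: [-179.9, -0.2, -178.1]
ft_force: [0.2, 0.6, -0.5]
finger_gap: 34.2
grip_force: 0.0
```

>>> play_rows(
  motion=[
    [[0,0,1,0,0,0],[0,0,2,0,0,0],[0,0,3,0,0,0],[0,0,3.7,0,0,0],[0,0,4.1,0,0,0]],
  ],
)

```text
time: 31.05
tool_pos: [503.5, 216.5, 72.8]
tcp_rot: [180.0, 0.0, -178.1]
ft_force: [-0.3, -0.1, -0.6]
finger_gap: 34.2
grip_force: 0.0
```

>>> play_rows(
  motion=[
    [[0,0,0,0,0,0],[0,0,0,0,0,0]],
  ],
)

```text
time: 31.25
tool_pos: [503.8, 216.7, 73.5]
tcp_rot: [180.0, 0.0, -178.1]
ft_force: [-0.6, 0.3, -1.0]
finger_gap: 34.2
grip_force: 0.0
```

>>> play_rows(
  motion=[
    [[0,0,0,0,0,0],[0,0,0,0,0,0],[0,0,0,0,0,0],[0,0,0,0,0,0],[0,0,0,0,0,0]],
  ],
  jaw=0,
  squeeze=80,
)

```text
time: 31.75
tool_pos: [504.4, 216.9, 74.3]
tcp_rot: [180.0, 0.1, -178.1]
ft_force: [0.4, 0.1, 5.9]
finger_gap: -0.2
grip_force: 3.0
```

>>> play_rows(
  motion=[
    [[0,0,-1,0,0,0],[0,0,-3,0,0,0],[0,0,-6,0,0,0],[0,0,-9.5,0,0,0],[0,0,-13,0,0,0]],
  ],
)

```text
time: 32.25
tool_pos: [502.8, 216.4, 204.4]
tcp_rot: [-180.0, -0.0, -178.1]
ft_force: [1.9, -0.3, 0.7]
finger_gap: -0.4
grip_force: 0.0
```

The fingers closed just above the plate. I check where it lies and retry 2 mm lower.

>>> play_rows(
  motion=[
    [[0,-3.5,0,0,0,0],[0,-3.5,0,0,0,0],[0,-3.5,0,0,0,0],[0,-3.5,0,0,0,0],[0,-3.5,0,0,0,0]],
  ],
  jaw=0.4,
)

```text
time: 32.75
tool_pos: [504.0, 182.1, 202.3]
tcp_rot: [-180.0, -0.1, -178.1]
ft_force: [-0.2, -0.3, 0.6]
finger_gap: 34.3
grip_force: 0.0
```

```bash
python3 find.py
```

```text
px [357.4 192.3] world [503.6 215.7] size 51.68608093261719 23.523353576660156 ang 2.124918805173536 board [-33.8  21.3]
px [345.2 258.4] world [571.4 207.8] size 52.395687103271484 20.04625701904297 ang 0.22213863626561192 board [34.5 21.2]
px [369.5 260.1] world [572.7 233.1] size 50.1676025390625 13.042098045349121 ang 16.843833879214884 board [32.9 46.5]
px [272.1 260.1] world [576.6 133.8] size 48.858272552490234 12.921936988830566 ang -12.690076126669283 board [ 48.2 -51.7]
32.75 [504.  182.1 202.3] [-180.    -0.1 -178.1] 34.32279562846791
```

>>> play_rows(
  motion=[
    [[0,2,0,0,0,0],[0,3.4,1,0,0,0],[0,3.4,4,0,0,0],[0,3.4,7,0,0,0],[0,3.4,9,0,0,0]],
  ],
)

```text
time: 33.3
tool_pos: [501.6, 216.0, 109.5]
tcp_rot: [-179.9, -0.2, -178.0]
ft_force: [-0.5, -0.3, 0.1]
finger_gap: 34.4
grip_force: 0.0
```

>>> play_rows(
  motion=[
    [[0,0,1,0,0,0],[0,0,2,0,0,0],[0,0,3,0,0,0],[0,0,3.8,0,0,0],[0,0,4.2,0,0,0]],
  ],
)

```text
time: 33.8
tool_pos: [503.4, 215.5, 70.5]
tcp_rot: [-180.0, -0.0, -178.1]
ft_force: [-0.3, -0.8, 0.0]
finger_gap: 33.9
grip_force: 0.0
```

>>> play_rows(
  motion=[
    [[0,0,0,0,0,0],[0,0,0,0,0,0]],
  ],
)

```text
time: 34.0
tool_pos: [503.8, 215.6, 71.5]
tcp_rot: [180.0, 0.0, -178.1]
ft_force: [-0.1, -0.7, 0.8]
finger_gap: 33.9
grip_force: 0.0
```

>>> play_rows(
  motion=[
    [[0,0,0,0,0,0],[0,0,0,0,0,0],[0,0,0,0,0,0],[0,0,0,0,0,0],[0,0,0,0,0,0]],
  ],
  jaw=0,
  squeeze=80,
)

```text
time: 34.5
tool_pos: [504.1, 215.7, 72.1]
tcp_rot: [180.0, 0.1, -178.1]
ft_force: [-1.0, -0.2, 5.2]
finger_gap: 17.2
grip_force: 78.1
```

>>> play_rows(
  motion=[
    [[0,0,-1,0,0,0],[0,0,-3,0,0,0],[0,0,-6,0,0,0],[0,0,-9.5,0,0,0],[0,0,-13,0,0,0]],
  ],
)

```text
time: 35.0
tool_pos: [503.1, 215.4, 202.6]
tcp_rot: [-180.0, -0.0, -178.1]
ft_force: [0.5, 0.6, -0.8]
finger_gap: 17.3
grip_force: 78.2
```

>>> play_rows(
  motion=[
    [[0.6,-3,0,0,0,0],[1.5,-7.5,0,0,0,0],[2.5,-12.3,0,0,0,0],[3.5,-17.2,0,0,0,0],[4.4,-22,0,0,0,0]],
  ],
)

```text
time: 35.5
tool_pos: [466.1, -7.4, 201.7]
tcp_rot: [-180.0, 0.1, -178.1]
ft_force: [0.6, -0.6, -0.1]
finger_gap: 17.2
grip_force: 78.2
```

>>> play_rows(
  motion=[
    [[0.9,-4.4,0,0,0,0],[1.8,-8.8,0,0,0,0],[2.7,-13.2,0,0,0,0],[3.6,-17.6,0,0,0,0],[4.5,-22,0,0,0,0]],
  ],
)

```text
time: 36.0
tool_pos: [428.5, -229.0, 201.8]
tcp_rot: [-180.0, 0.1, -178.1]
ft_force: [1.1, -0.1, 0.1]
finger_gap: 17.5
grip_force: 78.2
```

>>> play_rows(
  motion=[
    [[0.9,-4.4,0,0,0,0],[1.8,-8.8,0,0,0,2],[2.7,-13.2,0,0,0,4],[3.6,-17.6,0,0,0,7],[4.4,-22,0,0,0,10]],
  ],
)

```text
time: 36.5
tool_pos: [391.7, -450.4, 201.6]
tcp_rot: [-180.0, 0.0, 171.8]
ft_force: [-0.1, -0.2, 0.1]
finger_gap: 17.0
grip_force: 78.2
```

>>> play_rows(
  motion=[
    [[0,0,0,0,0,0],[0,0,2,0,0,0],[0,0,5,0,0,0],[0,0,9,0,0,0],[0,0,13,0,0,0]],
  ],
)

```text
time: 37.0
tool_pos: [392.9, -448.7, 70.9]
tcp_rot: [-179.9, 0.1, 171.9]
ft_force: [0.4, -0.3, -1.0]
finger_gap: 17.4
grip_force: 78.3
```

>>> play_rows(
  motion=[
    [[0,0,2,0,0,0],[0,0,4,0,0,0],[0,0,5,0,0,0],[0,0,5.5,0,0,0],[0,0,5.5,0,0,0]],
  ],
)

```text
time: 37.5
tool_pos: [392.5, -448.4, 16.2]
tcp_rot: [180.0, -0.0, 171.9]
ft_force: [0.3, 1.4, -0.4]
finger_gap: 17.3
grip_force: 78.3
```

>>> play_rows(
  motion=[
    [[0,0,0,0,0,0],[0,0,0,0,0,0],[0,0,0,0,0,0],[0,0,-3,0,0,0],[0,0,-8,0,0,0]],
  ],
  jaw=0.4,
)

```text
time: 38.0
tool_pos: [390.3, -445.7, 92.9]
tcp_rot: [179.7, -0.3, 171.9]
ft_force: [0.6, -0.7, -0.0]
finger_gap: 34.0
grip_force: 0.0
```

>>> play_rows(
  motion=[
    [[0,0,-4,0,0,0],[0,0,-8,0,0,0],[-0.2,4,-10.5,0,0,0],[-0.6,8.5,-10.5,0,0,0],[-1.4,13.4,-10.5,0,0,0]],
  ],
)

```text
time: 38.5
tool_pos: [425.6, -317.7, 203.2]
tcp_rot: [-179.9, 0.2, 171.8]
ft_force: [1.5, 0.2, -0.4]
finger_gap: 34.1
grip_force: 0.0
```

>>> play_rows(
  motion=[
    [[-0.7,4.9,0,0,0,0],[-1.4,9.8,0,0,0,0],[-2.1,14.8,0,0,0,0],[-2.8,19.8,0,0,0,0],[-3.5,24.7,0,0,0,0]],
  ],
)

```text
time: 39.0
tool_pos: [494.9, -76.8, 201.9]
tcp_rot: [-180.0, 0.1, 171.9]
ft_force: [1.2, -0.7, -0.4]
finger_gap: 34.1
grip_force: 0.0
```

>>> play_rows(
  motion=[
    [[-0.7,4.9,0,0,0,0],[-1.4,9.8,0,0,0,0],[-2.1,14.8,0,0,0,0],[-2.8,19.8,0,0,0,-2],[-3.5,24.7,0,0,0,-5]],
  ],
)

```text
time: 39.5
tool_pos: [564.2, 162.7, 201.8]
tcp_rot: [180.0, 0.1, 177.0]
ft_force: [0.6, -1.2, 1.1]
finger_gap: 34.7
grip_force: 0.0
```

>>> play_rows(
  motion=[
    [[0,1,0,0,0,0],[0,1,0,0,0,0],[0,1,0,0,0,0],[0,1,0,0,0,0]],
  ],
)

```text
time: 39.9
tool_pos: [564.3, 168.9, 201.3]
tcp_rot: [-180.0, 0.0, 176.8]
ft_force: [0.1, -0.5, 0.5]
finger_gap: 34.1
grip_force: 0.0
```

```bash
python3 find.py
```

```text
px [366.1 197.5] world [572.2 210.2] size 51.9176139831543 24.002038955688477 ang -2.814897300534085 board [35.  23.7]
39.9 [564.3 168.9 201.3] [-180.     0.   176.8] 34.078114502763704
```

>>> play_rows(
  motion=[
    [[-0.4,2.5,0,0,0,0],[-0.55,4.2,1,0,0,0],[-0.55,4.2,4,0,0,0],[-0.55,4.2,7,0,0,0],[-0.55,4.2,9,0,0,0]],
  ],
)

```text
time: 40.45
tool_pos: [570.6, 211.5, 107.7]
tcp_rot: [-179.9, -0.2, 176.9]
ft_force: [-0.7, -0.2, 0.4]
finger_gap: 33.7
grip_force: 0.0
```

>>> play_rows(
  motion=[
    [[0,0,1,0,0,0],[0,0,2,0,0,0],[0,0,3,0,0,0],[0,0,3.6,0,0,0],[0,0,3.6,0,0,0]],
  ],
)

```text
time: 40.95
tool_pos: [571.8, 211.9, 74.4]
tcp_rot: [-180.0, -0.0, 176.9]
ft_force: [0.2, 0.2, -0.1]
finger_gap: 34.2
grip_force: 0.0
```

>>> play_rows(
  motion=[
    [[0,0,0,0,0,0],[0,0,0,0,0,0]],
  ],
)

```text
time: 41.15
tool_pos: [572.7, 212.3, 75.9]
tcp_rot: [180.0, 0.1, 176.9]
ft_force: [0.9, -0.3, 0.5]
finger_gap: 34.2
grip_force: 0.0
```

>>> play_rows(
  motion=[
    [[0,-0.1,0.25,0,0,0],[0,-0.1,0.45,0,0,0],[0,-0.1,0.45,0,0,0]],
  ],
)

```text
time: 41.45
tool_pos: [571.8, 211.0, 70.1]
tcp_rot: [-180.0, -0.0, 176.9]
ft_force: [-0.0, 0.7, -0.5]
finger_gap: 33.9
grip_force: 0.0
```

>>> play_rows(
  motion=[
    [[0,0,0,0,0,0],[0,0,0,0,0,0],[0,0,0,0,0,0],[0,0,0,0,0,0],[0,0,0,0,0,0]],
  ],
  jaw=0,
  squeeze=80,
)

```text
time: 41.95
tool_pos: [572.2, 211.2, 70.8]
tcp_rot: [180.0, 0.0, 176.9]
ft_force: [-0.6, -0.5, 3.2]
finger_gap: 18.2
grip_force: 78.7
```

>>> play_rows(
  motion=[
    [[0,0,-1,0,0,0],[0,0,-3,0,0,0],[0,0,-6,0,0,0],[0,0,-9.5,0,0,0],[0,0,-13,0,0,0]],
  ],
)

```text
time: 42.45
tool_pos: [571.5, 211.0, 201.9]
tcp_rot: [-180.0, -0.0, 176.9]
ft_force: [0.6, -0.3, -0.5]
finger_gap: 18.4
grip_force: 78.4
```

>>> play_rows(
  motion=[
    [[0.7,-3,0,0,0,0],[1.6,-7.5,0,0,0,0],[2.6,-12,0,0,0,0],[3.6,-16.4,0,0,0,0],[4.6,-20.8,0,0,0,0]],
  ],
)

```text
time: 42.95
tool_pos: [514.0, 4.5, 201.0]
tcp_rot: [-180.0, 0.0, 176.9]
ft_force: [-0.0, -0.3, -0.0]
finger_gap: 18.3
grip_force: 78.4
```

>>> play_rows(
  motion=[
    [[0.9,-4.2,0,0,0,0],[1.8,-8.4,0,0,0,0],[2.7,-12.6,0,0,0,0],[3.6,-16.8,0,0,0,0],[4.6,-20.9,0,0,0,0]],
  ],
)

```text
time: 43.45
tool_pos: [456.9, -201.9, 201.1]
tcp_rot: [-180.0, 0.0, 176.9]
ft_force: [0.1, -0.1, -0.4]
finger_gap: 18.1
grip_force: 78.4
```

>>> play_rows(
  motion=[
    [[0.9,-4.2,0,0,0,0],[1.8,-8.4,0,0,0,1],[2.7,-12.6,0,0,0,2],[3.6,-16.8,0,0,0,4],[4.6,-20.9,0,0,0,5]],
  ],
)

```text
time: 43.95
tool_pos: [399.6, -408.2, 201.0]
tcp_rot: [-180.0, 0.0, 171.8]
ft_force: [0.1, 0.3, -0.9]
finger_gap: 18.3
grip_force: 78.4
```

>>> play_rows(
  motion=[
    [[0,0,0,0,0,0],[0,0,2,0,0,0],[0,0,5,0,0,0],[0,0,9,0,0,0],[0,0,13,0,0,0]],
  ],
)

```text
time: 44.45
tool_pos: [400.9, -406.4, 70.2]
tcp_rot: [-179.9, 0.1, 171.9]
ft_force: [-0.6, -0.5, -1.8]
finger_gap: 18.1
grip_force: 78.5
```

>>> play_rows(
  motion=[
    [[0,0,2,0,0,0],[0,0,4,0,0,0],[0,0,5,0,0,0],[0,0,5.5,0,0,0],[0,0,5.5,0,0,0]],
  ],
)

```text
time: 44.95
tool_pos: [400.5, -406.3, 15.6]
tcp_rot: [180.0, -0.0, 171.9]
ft_force: [-0.5, 0.1, -0.5]
finger_gap: 18.3
grip_force: 78.5
```

>>> play_rows(
  motion=[
    [[0,0,0,0,0,0],[0,0,0,0,0,0],[0,0,0,0,0,0],[0,0,-3,0,0,0],[0,0,-8,0,0,0]],
  ],
  jaw=0.4,
)

```text
time: 45.45
tool_pos: [398.1, -403.9, 92.5]
tcp_rot: [179.7, -0.3, 171.9]
ft_force: [0.8, -1.2, 0.1]
finger_gap: 34.2
grip_force: 0.0
```

>>> play_rows(
  motion=[
    [[0,0,-4,0,0,0],[0,0,-8,0,0,0],[0,0,-12,0,0,0],[0,0,-15,0,0,0],[0,0,-15,0,0,0]],
  ],
  jaw=0,
)

```text
time: 45.95
tool_pos: [402.2, -408.8, 252.6]
tcp_rot: [-179.6, 0.4, 171.9]
ft_force: [0.3, -0.4, -0.2]
finger_gap: -0.6
grip_force: 0.0
```

```bash
python3 - <<'E'
from bench import sensors,optics
from h import *
st=sensors.sense(); print(st["tool_pos"],st["tcp_rot"],st["finger_gap"])
s=optics.snapshot("wrist"); t=optics.snapshot("top");c=optics.snapshot("scene")
np.savez("t9.npz",**{k:np.array(v) for k,v in t.items()})
cv2.imwrite("pics/m9.png",np.vstack([np.hstack([cv2.resize(s["pixels"][60:360,100:500],(400,300)),cv2.resize(c["pixels"][55:195,230:416],(400,300))]),np.hstack([cv2.resize(t["pixels"][150:255,240:380],(400,300)),cv2.resize(t["pixels"][190:300,390:537],(400,300))])])[:,:,::-1])
E
```

```text
[ 402.21603255 -408.78591756  252.56229444] [-179.58962478    0.44703535  171.89991209] -0.574220257543047
```

View pics/m9.png

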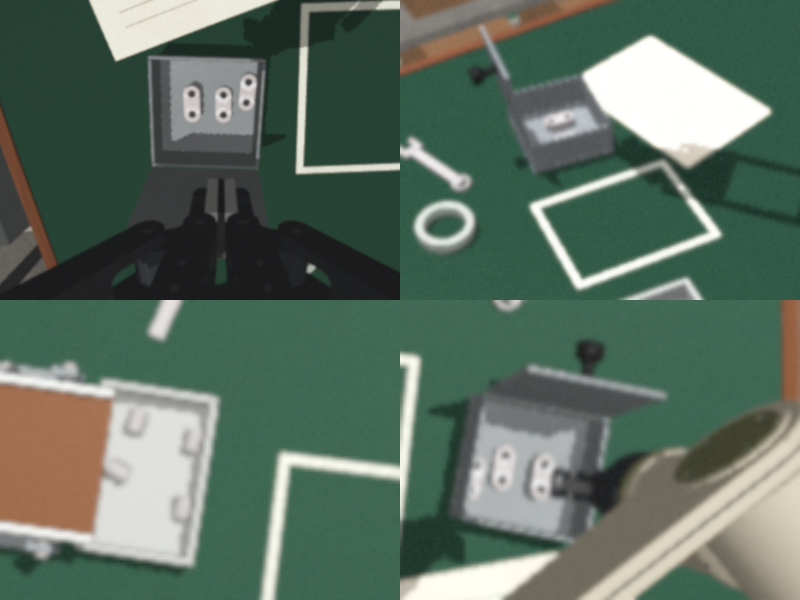

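The last picture shows the plates in the box, with three visible and one presumably stacked beneath. All four rollers are in the tray, seen at panel positions (135,422), (192,442), (117,468) and (180,508). Next the lid: I work out its angle and plan the push arc.

```bash
python3 - <<'E'
from bench import sensors
from h import *
np.set_printoptions(precision=1,suppress=True)
t={k:v for k,v in np.load("t9.npz").items()}; t["k1"]=float(t["k1"])
F,I=frame(np.array([403.6,-428.8]),-9)
px=np.array([[(433+622)/2,(295+332)/2]])/3.7-.36+[320,135]
for th in (1.55,1.65,1.75,1.85):
    z=60+140*np.sin(th); print(th,"lid edge meas box", I(pix2w(t,px,z)[0]),"model x",70-140*np.cos(th))
st=sensors.sense()
# tool path (TCP) in box frame, contact corner r=110, finger half 11, tip 28 above TCP, y=+40
R=Ro.from_euler("xyz",[180,0,171],degrees=True).as_matrix()
for th in np.r_[1.85,1.6,np.arange(1.5,-.01,-.15)]:
    r=110;x=70-r*np.cos(th)+6*np.sin(th)+11; z=60+r*np.sin(th)+6*np.cos(th)-28
    w=F([x,40,z]); print(round(th,2),"box x,z",x,z,"world",w)
print(st["tool_pos"],st["tcp_rot"],w2tool(st,F([140,40,150])))
E
```

```text
1.55 lid edge meas box [95.5 -2.5] model x 67.08872410756706
1.65 lid edge meas box [95.5 -2.6] model x 81.07692443294275
1.75 lid edge meas box [95.7 -3.2] model x 94.9544477909289
1.85 lid edge meas box [95.9 -4.4] model x 108.58263455543181
1.85 box x,z 117.08257836854821 136.0867308463359 world [ 525.5 -407.6  136.1]
1.6 box x,z 90.2093890713908 141.77789920075782 world [ 499.  -403.4  141.8]
1.5 box x,z 79.203877736177 142.1488717364522 world [ 488.1 -401.7  142.1]
1.35 box x,z 62.76360456672539 140.64360948349076 world [ 471.8 -399.1  140.6]
1.2 box x,z 46.73288152336929 136.6984459832549 world [ 456.  -396.6  136.7]
1.05 box x,z 31.471724085474158 130.40198110269225 world [ 440.9 -394.2  130.4]
0.9 box x,z 17.322864947991846 121.8956198686472 world [ 427.  -392.   121.9]
0.75 box x,z 4.604056984019746 111.37039681580973 world [ 414.4 -390.   111.4]
0.6 box x,z -6.399062799694356 99.06268576291201 world [ 403.5 -388.3   99.1]
0.45 box x,z -15.43938805412705 85.24889136635144 world [ 394.6 -386.9   85.2]
0.3 box x,z -22.31389256384859 70.23924166750108 world [ 387.8 -385.8   70.2]
0.15 box x,z -26.868189778123032 54.37082103971224 world [ 383.3 -385.1   54.4]
0.0 box x,z -28.999999999999993 38.0000000000001 world [ 381.2 -384.8   38. ]
[ 400.2 -406.4  245.2] [180.   -0.  171.9] [-14.7   1.6   9.5]
```

>>> play_rows(
  motion=[
    [[-4,3.2,0,0,0,0.9],[-8,3.4,0,0,0,0.9],[-12,3.5,0,0,0,0.9],[-14.7,3.5,0,0,0,0.9],[-14.7,3.5,0,0,0,0.9]],
  ],
)

```text
time: 46.6
tool_pos: [552.5, -391.1, 241.3]
tcp_rot: [179.8, -0.2, 171.1]
ft_force: [-0.7, 0.3, -0.6]
finger_gap: -0.2
grip_force: 0.0
```

>>> play_rows(
  motion=[
    [[0,0,3,0,0,0],[0,0,6,0,0,0],[0,0,9,0,0,0],[0,0,10.2,0,0,0],[0,0,10.2,0,0,0]],
  ],
)

```text
time: 47.1
tool_pos: [548.4, -391.2, 139.9]
tcp_rot: [179.8, -0.3, 171.0]
ft_force: [0.3, -0.2, 0.5]
finger_gap: 0.0
grip_force: 0.0
```

>>> play_rows(
  motion=[
    [[1,0,0,0,0,0],[2,0,0,0,0,0],[3,0,0,0,0,0],[4,0,0,0,0,0],[5,0,0,0,0,0]],
  ],
)

```text
time: 47.6
tool_pos: [501.1, -385.1, 144.8]
tcp_rot: [-179.9, 0.1, 171.0]
ft_force: [1.6, 0.3, 1.6]
finger_gap: 0.2
grip_force: 0.9
```

```bash
python3 - <<'E'
from bench import sensors
from h import *
F,I=frame(np.array([403.6,-428.8]),-9)
st=sensors.sense();print(I(st["tool_pos"]),st["tool_pos"],st["tcp_rot"],st["ft_force"])
E
```

```text
[89.49236665 58.44707422] [ 501.1337039  -385.07219676  144.83627205] [-1.79934364e+02  1.22799662e-01  1.70990994e+02] [1.637074   0.26159275 1.57084563]
```

>>> play_rows(
  motion=[
    [[1,-0.4,0,0,0,0],[2.65,-0.4,0.2,0,0,0],[4.25,-0.4,0.6,0,0,0],[5.8,-0.4,1.25,0,0,0],[7.2,-0.4,2.1,0,0,0]],
  ],
)

```text
time: 48.1
tool_pos: [428.6, -377.5, 122.8]
tcp_rot: [-180.0, 0.0, 171.0]
ft_force: [2.0, 0.4, 1.4]
finger_gap: 0.0
grip_force: 0.7
```

>>> play_rows(
  motion=[
    [[1.27,0,1.05,0,0,0],[2.37,0,2.3,0,0,0],[3.27,0,3.67,0,0,0],[3.96,0,5.17,0,0,0],[4.42,0,6.75,0,0,0]],
  ],
)

```text
time: 48.6
tool_pos: [385.0, -370.6, 54.3]
tcp_rot: [-180.0, -0.0, 171.0]
ft_force: [0.3, -1.3, 1.2]
finger_gap: -0.0
grip_force: 0.5
```

>>> play_rows(
  motion=[
    [[0.1,0,0.5,0,0,0],[0.2,0,1,0,0,0],[0.2,0,1.3,0,0,0],[0.2,0,1.5,0,0,0],[0.2,0,1.5,0,0,0]],
  ],
)

```text
time: 49.1
tool_pos: [384.3, -370.3, 40.1]
tcp_rot: [-180.0, 0.0, 171.0]
ft_force: [0.4, 0.3, 0.2]
finger_gap: -0.3
grip_force: 0.0
```

>>> play_rows(
  motion=[
    [[0,0,0.1,0,0,0],[0,0,0.2,0,0,0],[0,0,0.3,0,0,0],[0,0,0.3,0,0,0]],
  ],
)

```text
time: 49.5
tool_pos: [384.3, -370.5, 37.7]
tcp_rot: [-180.0, 0.0, 171.0]
ft_force: [-1.4, 1.4, 5.8]
finger_gap: 0.0
grip_force: 2.6
```

>>> play_rows(
  motion=[
    [[0,0,0.1,0,0,0],[0,0,0.2,0,0,0],[0,0,0.2,0,0,0]],
  ],
)

```text
time: 49.8
tool_pos: [384.4, -370.6, 37.5]
tcp_rot: [-180.0, 0.0, 171.0]
ft_force: [-6.6, 8.4, 21.3]
finger_gap: -0.3
grip_force: 10.9
```

The lid is seated, with 21 N pressing on it at the closed height. I back off and work out the tray grip.

>>> play_rows(
  motion=[
    [[0,0,-2,0,0,0],[0,0,-6,0,0,0],[0,0,-10,0,0,0],[0,0,-14,0,0,0],[0,0,-16,0,0,0]],
  ],
  jaw=0.35,
)

```text
time: 50.3
tool_pos: [385.2, -371.5, 199.6]
tcp_rot: [-179.8, 0.2, 171.0]
ft_force: [1.1, 0.3, 0.4]
finger_gap: 29.9
grip_force: 0.0
```

```bash
python3 - <<'E'
from bench import sensors
from h import *
np.set_printoptions(precision=1,suppress=True)
t={k:v for k,v in np.load("t9.npz").items()}; t["k1"]=float(t["k1"])
f=lambda P:(np.array(P,float)-[0,300])*[140/400,105/300]+[240,150]
F,I=frame(np.array([534.7,190.7]),-6.6)
w=pix2w(t,f([(218,397),(194,566)]),48); print("far rim",w,[I(x) for x in w])
r=pix2w(t,f([(135,422),(192,442),(117,468),(180,508)]),20); print("rollers",[I(x) for x in r])
g=F([0,-233.5]);print("wall mid",g)
st=sensors.sense();print(st["tool_pos"],st["tcp_rot"],w2tool(st,[*g,200]))
E
```

```text
far rim [[595.8 -58.5  48. ]
 [417.9 -37.9  48. ]] [array([  89.3, -240.5]), array([ -89.8, -240.5])]
rollers [array([  52.6, -156.7]), array([  40. , -220.2]), array([   1. , -144.7]), array([ -31.8, -217.5])]
wall mid [507.9 -41.3]
[ 385.2 -371.5  199.6] [-179.8    0.2  171. ] [-6.9 34.5 -0.1]
```

>>> play_rows(
  motion=[
    [[-0.8,4,0,0,0,0],[-1.7,8,0,0,0,0],[-2.5,12,0,0,0,0],[-3.4,16,0,0,0,0],[-4.2,20,0,0,0,0]],
  ],
)

```text
time: 50.8
tool_pos: [457.2, -177.7, 195.1]
tcp_rot: [-180.0, 0.0, 171.0]
ft_force: [0.6, -0.9, 0.1]
finger_gap: 30.0
grip_force: 0.0
```

>>> play_rows(
  motion=[
    [[-0.9,4,0,0,0,-1],[-1.8,8,0,0,0,-2.4],[-2.7,12,0,0,0,-2.4],[-3.1,14.2,0,0,0,-2.4],[-3.1,14.2,0,0,0,-2.4]],
  ],
)

```text
time: 51.3
tool_pos: [510.3, -41.0, 194.9]
tcp_rot: [179.9, 0.0, 173.6]
ft_force: [-0.2, -0.3, -0.6]
finger_gap: 30.0
grip_force: 0.0
```

>>> play_rows(
  motion=[
    [[0,0,3,0,0,0],[0,0,6,0,0,0],[0,0,9,0,0,0],[0,0,10,0,0,0],[0,0,10,0,0,0]],
  ],
)

```text
time: 51.8
tool_pos: [508.0, -44.2, 93.4]
tcp_rot: [180.0, -0.2, 173.4]
ft_force: [0.4, 0.5, 0.2]
finger_gap: 29.8
grip_force: 0.0
```

>>> play_rows(
  motion=[
    [[0,0,0,0,0,0],[0,0,0,0,0,0],[0,0,0,0,0,0]],
  ],
)

```text
time: 52.1
tool_pos: [510.9, -44.1, 96.8]
tcp_rot: [-180.0, 0.2, 173.4]
ft_force: [-0.1, 0.8, -0.9]
finger_gap: 29.8
grip_force: 0.0
```

```bash
python3 - <<'E'
from bench import sensors,optics
from h import *
st=sensors.sense();print(st["tool_pos"],st["tcp_rot"],w2tool(st,[510.5,-44.6,5]))
s=optics.snapshot("wrist");cv2.imwrite("pics/w10.png",s["pixels"][:,:,::-1])
E
```

```text
[510.92156354 -44.13542855  96.76787139] [-1.79987793e+02  1.65184723e-01  1.73395618e+02] [ 0.06299007 -0.04904232  9.17665433]
```

View pics/w10.png

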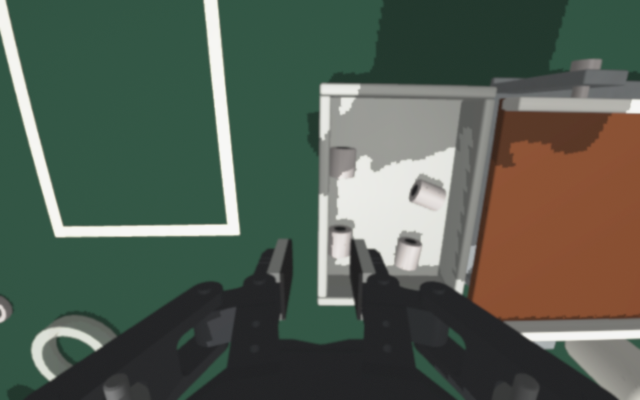

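The tray wall (column 325) is centred between the fingers, and all four rollers are in the tray, clear of the pinch point. I descend and grip.

>>> play_rows(
  motion=[
    [[0,0,2,0,0,0],[0,0,4,0,0,0],[0,0,6,0,0,0],[0,0,7.5,0,0,0],[0,0,8.3,0,0,0]],
  ],
)

```text
time: 52.65
tool_pos: [509.0, -43.7, 10.9]
tcp_rot: [180.0, -0.1, 173.4]
ft_force: [-0.2, 0.1, -0.0]
finger_gap: 30.0
grip_force: 0.0
```

>>> play_rows(
  motion=[
    [[0,0,0.4,0,0,0],[0,0,0.8,0,0,0],[0,0,0.8,0,0,0]],
  ],
)

```text
time: 52.95
tool_pos: [509.9, -43.9, 4.2]
tcp_rot: [-180.0, 0.0, 173.4]
ft_force: [-0.1, -0.1, 0.1]
finger_gap: 30.4
grip_force: 0.0
```

>>> play_rows(
  motion=[
    [[0,0,0,0,0,0],[0,0,0,0,0,0],[0,0,0,0,0,0],[0,0,0,0,0,0],[0,0,0,0,0,0]],
  ],
  jaw=0,
  squeeze=100,
)

```text
time: 53.45
tool_pos: [510.5, -43.9, 5.0]
tcp_rot: [180.0, 0.1, 173.4]
ft_force: [-1.6, 1.6, 5.5]
finger_gap: 5.1
grip_force: 99.0
```

>>> play_rows(
  motion=[
    [[0,0,-0.3,0,0,0],[0,0,-0.6,0,0,0],[0,0,-0.9,0,0,0],[0,0,-1.2,0,0,0],[0,0,-1.5,0,0,0]],
  ],
)

```text
time: 53.95
tool_pos: [509.4, -43.8, 19.0]
tcp_rot: [-180.0, -0.0, 173.4]
ft_force: [0.4, 0.4, -4.3]
finger_gap: 5.3
grip_force: 97.9
```

```bash
python3 - <<'E'
from bench import sensors
from h import *
st=sensors.sense();print(st["tool_pos"],st["tcp_rot"],w2tool(st,[411.5,-267,20]))
E
```

```text
[509.3987176  -43.82263635  18.99863037] [-1.79999061e+02 -2.87801870e-02  1.73398291e+02] [  7.15920945 -23.29526661  -0.09615905]
```

>>> play_rows(
  motion=[
    [[0.3,-1,0,0,0,0],[0.9,-3,0,0,0,0],[1.7,-5.6,0,0,0,0],[2.6,-8.4,0,0,0,0],[3.5,-11.3,0,0,0,0]],
  ],
)

```text
time: 54.45
tool_pos: [461.0, -153.4, 19.0]
tcp_rot: [-180.0, -0.0, 173.4]
ft_force: [-0.1, 0.1, -4.3]
finger_gap: 4.8
grip_force: 98.2
```

>>> play_rows(
  motion=[
    [[0.9,-2.9,0,0,0,-0.5],[1.8,-5.8,0,0,0,-0.9],[2.6,-8.6,0,0,0,-0.9],[3.3,-10.8,0,0,0,-0.9],[3.7,-12,0,0,0,-0.9]],
  ],
)

```text
time: 54.95
tool_pos: [410.2, -269.1, 19.1]
tcp_rot: [-180.0, 0.0, 174.2]
ft_force: [-0.1, 0.2, -4.1]
finger_gap: 4.9
grip_force: 98.2
```

>>> play_rows(
  motion=[
    [[0,0,0,0,0,0],[0,0,0.4,0,0,0],[0,0,0.8,0,0,0],[0,0,1.1,0,0,0],[0,0,1.3,0,0,0]],
  ],
)

```text
time: 55.45
tool_pos: [411.4, -266.2, 5.4]
tcp_rot: [180.0, -0.0, 174.4]
ft_force: [-0.2, -0.2, -1.8]
finger_gap: 5.3
grip_force: 98.6
```

>>> play_rows(
  motion=[
    [[0,0,0.1,0,0,0],[0,0,0.2,0,0,0],[0,0,0.2,0,0,0]],
  ],
)

```text
time: 55.75
tool_pos: [411.5, -266.4, 5.0]
tcp_rot: [179.9, -0.0, 174.3]
ft_force: [-5.9, 6.5, 8.9]
finger_gap: 5.2
grip_force: 100.2
```

Down on the bench. I release, retreat, and check with the top camera by numbers, since all 14 picture views are used.

>>> play_rows(
  motion=[
    [[0,0,-0.1,0,0,0],[0,0,-0.1,0,0,0],[0,0,-0.1,0,0,0],[0,0,-0.1,0,0,0],[0,0,-1,0,0,0]],
  ],
  jaw=0.35,
)

```text
time: 56.25
tool_pos: [410.4, -266.3, 13.1]
tcp_rot: [179.9, -0.1, 174.3]
ft_force: [-0.3, -0.0, -0.5]
finger_gap: 29.9
grip_force: 0.0
```

>>> play_rows(
  motion=[
    [[0,0,-3,0,0,0],[0,0,-7,0,0,0],[0,0,-11,0,0,0],[0,0,-15,0,0,0],[0,0,-19,0,0,0]],
  ],
)

```text
time: 56.75
tool_pos: [411.2, -266.9, 206.4]
tcp_rot: [-180.0, 0.0, 174.3]
ft_force: [0.6, -0.6, -0.5]
finger_gap: 30.2
grip_force: 0.0
```

>>> play_rows(
  motion=[
    [[-1,4.5,0,0,0,0],[-2,9,0,0,0,0],[-3,13.5,0,0,0,0],[-4,18,0,0,0,0],[-5,22.5,0,0,0,0]],
  ],
)

```text
time: 57.25
tool_pos: [483.8, -46.4, 205.0]
tcp_rot: [-180.0, 0.1, 174.3]
ft_force: [-0.3, -0.5, -1.1]
finger_gap: 29.7
grip_force: 0.0
```

>>> play_rows(
  motion=[
    [[-1,4.5,0,0,0,0],[-2,9,0,0,0,0],[-3,13.5,0,0,0,0],[-4,18,0,0,0,0],[-5,22.5,0,0,0,0]],
  ],
)

```text
time: 57.75
tool_pos: [555.9, 172.8, 204.8]
tcp_rot: [180.0, 0.0, 174.3]
ft_force: [1.2, -0.2, 0.8]
finger_gap: 29.7
grip_force: 0.0
```

```bash
python3 - <<'E'
from bench import sensors,optics
from h import *
np.set_printoptions(precision=1,suppress=True)
st=sensors.sense();print(st["time"],st["tool_pos"])
s=optics.snapshot("top");a=s["pixels"]; hsv=cv2.cvtColor(a,cv2.COLOR_RGB2HSV)
m=((hsv[...,1]<75)&(hsv[...,2]>80)).astype(np.uint8); m[:190]=0;m[300:]=0;m[:,:320]=0;m[:,490:]=0
n,l,q,c=cv2.connectedComponentsWithStats(m)
for i in range(1,n):
    if q[i,4]>100:
        (p,wh,an)=cv2.minAreaRect(np.argwhere(l==i)[:,::-1].astype(np.float32)); b=cv2.boxPoints((p,wh,an))
        print(q[i],[ (z,pix2w(s,b,z)[:,:2].tolist(),pix2w(s,b,z).mean(0)) for z in (0,48)])
bay=frame(np.array([414.5,-208.5]),-5.7)[0]
# value/saturation profile across bay rows through centre, both axes
for d in ("x","y"):
    k=np.arange(-125,126,5) if d=="x" else np.arange(-97,98,5)
    W=np.array([bay([t,0,0]) if d=="x" else bay([0,t,0]) for t in k])
    uv,_=cv2.projectPoints(W,cv2.Rodrigues(s["R"])[0],s["t"],s["mtx"],np.array([s["k1"],0,0,0.]))
    print(d,[(int(t),int(a[int(round(v)),int(round(u)),0])) for t,(u,v) in zip(k,uv[:,0])])
# lid / box area: mean colour in box interior
E
```

```text
57.75 [555.9 172.8 204.8]
[ 327  202   71   88 4537] [(0, [[298.89906418159353, -98.39155074581342], [547.8407672043456, -123.8069859551694], [528.7200714737536, -320.2936853875951], [279.50287342119873, -292.3763333147375]], array([ 413.7, -208.7,    0. ])), (48, [[304.87899149085905, -95.59206611109742], [545.1527072354909, -120.12255248951182], [526.6977816242846, -309.76771356046635], [286.15816340659944, -282.8224254273506]], array([ 415.7, -202.1,   48. ]))]
[ 375  223  102   77 3929] [(0, [[483.4542877586384, -245.9149388930412], [491.9267542239756, -562.0706158927187], [257.64052040332155, -562.2301285708912], [249.98769007104636, -249.74864562604705]], array([ 370.8, -405. ,    0. ])), (48, [[483.00812289189645, -237.97878637119135], [491.1855836163549, -543.1261294803907], [265.0570432216615, -543.2800880314389], [257.67067943619753, -241.6790059432023]], array([ 374.2, -391.5,   48. ]))]
x [(-125, 129), (-120, 204), (-115, 239), (-110, 212), (-105, 70), (-100, 47), (-95, 97), (-90, 201), (-85, 171), (-80, 195), (-75, 214), (-70, 213), (-65, 214), (-60, 213), (-55, 214), (-50, 209), (-45, 166), (-40, 155), (-35, 158), (-30, 159), (-25, 147), (-20, 198), (-15, 210), (-10, 215), (-5, 214), (0, 216), (5, 216), (10, 216), (15, 216), (20, 216), (25, 194), (30, 169), (35, 185), (40, 183), (45, 177), (50, 167), (55, 199), (60, 213), (65, 218), (70, 214), (75, 161), (80, 146), (85, 173), (90, 192), (95, 143), (100, 67), (105, 132), (110, 204), (115, 243), (120, 218), (125, 68)]
y [(-97, 65), (-92, 213), (-87, 237), (-82, 193), (-77, 69), (-72, 120), (-67, 203), (-62, 119), (-57, 111), (-52, 143), (-47, 163), (-42, 212), (-37, 215), (-32, 215), (-27, 216), (-22, 215), (-17, 215), (-12, 216), (-7, 216), (-2, 216), (3, 216), (8, 216), (13, 204), (18, 195), (23, 202), (28, 206), (33, 206), (38, 171), (43, 160), (48, 198), (53, 204), (58, 163), (63, 50), (68, 36), (73, 51), (78, 71), (83, 219), (88, 243), (93, 196)]
```

```bash
python3 find.py; python3 -c "
from bench import job
print(job.hand_in())"
```

```text
57.8 [556.5 179.1 204.1] [179.8   0.  174.5] 29.659012536521196
the job is handed in; nothing more can be done
None
```

The job is handed in at about 58 s. The tray with all four rollers is inside the taped rectangle, the four plates were released into the box (I could see only three; the fourth should be under another), its lid is pressed fully shut, and the board is back level and empty.

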